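# Hang the dressing pails on the carousel

### The job

Unload the pails and hang them up. First lift the carrier's hinged hold-down bar to upright and leave it up, then slide the freed tray by its handle out from under the carrier, towards the robot, until its pails stand well clear in front of the carrier's top rail; only then turn the carousel by its crank peg so that an empty hook faces the opening in its clear guard, hang a pail on that hook by its handle, and carry on, one pail to a hook, until every pail from the tray hangs still on the carousel. Leave the mug, jar and bowl alone.

Things in the scene. Friction and masses are not known exactly. Their poses are not given: they have to be found in the camera images.
- carousel: fixed carousel, 300 mm round base; origin on the turning axis at counter height, z up. Clear guard 130 mm high, 174 mm from the axis, open only over 130 degrees centred on its -x (front, black mark); pails reach the hooks only there. Rotor: drum 90 mm across, six hooks 60 degrees apart, three empty side by side, three with pails fixed on; turns either way, stays where left.
- crank (a point): upright black crank peg on top of the rotor, 14 mm thick, 45 mm from the axis, from 186 to 231 mm above the counter; point: 212 mm up, where to hold it. Carrying it round the axis (about 3 N) turns the rotor.
- hook_1 (a point): an EMPTY hook: point on top of its level 8 mm rod where the handle should rest, 169 mm above the counter, 110 mm from the carousel's axis. The rod points straight out from the axis and ends 22 mm further out in an upturned tip reaching 14 mm above this point. A hung pail's knob centre is 34 mm above it, handle square across the rod.
- hook_2 (a point): an EMPTY hook: point on top of its level 8 mm rod where the handle should rest, 169 mm above the counter, 110 mm from the carousel's axis. The rod points straight out from the axis and ends 22 mm further out in an upturned tip reaching 14 mm above this point. A hung pail's knob centre is 34 mm above it, handle square across the rod.
- hook_3 (a point): an EMPTY hook: point on top of its level 8 mm rod where the handle should rest, 169 mm above the counter, 110 mm from the carousel's axis. The rod points straight out from the axis and ends 22 mm further out in an upturned tip reaching 14 mm above this point. A hung pail's knob centre is 34 mm above it, handle square across the rod.
- carrier: fixed carrier: base plate 8 mm thick with low side rails, origin at counter height, x along the sliding direction (tray slides out towards -x, the robot's side), z up. A top rail 24 mm wide spans across above the pails at x = 80 mm, underside 202 mm above the counter, on posts at y = -186 and 160 mm.
- bar (a joint): hold-down bar, lying along the carrier's x over the tray's right-hand edge with a foot in front of the tray: 0 down (locks the tray), grows as its front end is lifted, 1.57 upright, stop at 1.9 rad. Stiff hinge (about 2 to 3 N at the grip): stays where it is left.
- bar_grip (a point): centre of the bar's black round grip pin, 14 mm thick, sticking out 86 mm level from the bar's front end to the carrier's -y side; 130 mm from the hinge. The pin is parallel to the hinge line, so it may turn in the fingers.
- bar_pivot (a point): point on the bar's hinge line (which runs along the carrier's y) level with the grip point; 45 mm above the counter.
- tray_handle (a point): centre of the loose tray's upright white handle block, 24 mm (x) by 18 (y), 58 mm above the counter, 22 below its top. Tray 110 x 290 mm, walls 22 mm high, centre 115 mm behind the point; slides with 2 to 4 mm side play; 1 kg loaded. At first the point is 32 to 35 mm to -x of the carrier's origin; slide it about 150 mm out (120 at least, 180 at most, or it leaves its base).
- pail_a_grip (a point): centre of a pail's black knob (36 mm tall, 22 across, the pail's highest part). Closed steel pails, all alike, 2 or 3 of 3 present, 0.2 kg: 73 mm tall, 76 across the lid; underside 154 mm below this point. A rigid arched handle, 8 mm bar, crosses over the lid, its level top 72 mm long along this point's y; underside 34 mm below this point, with a 47 mm high opening above the lid.
- pail_b_grip (a point): centre of a pail's black knob (36 mm tall, 22 across, the pail's highest part). Closed steel pails, all alike, 2 or 3 of 3 present, 0.2 kg: 73 mm tall, 76 across the lid; underside 154 mm below this point. A rigid arched handle, 8 mm bar, crosses over the lid, its level top 72 mm long along this point's y; underside 34 mm below this point, with a 47 mm high opening above the lid.
- pail_c_grip (a point): centre of a pail's black knob (36 mm tall, 22 across, the pail's highest part). Closed steel pails, all alike, 2 or 3 of 3 present, 0.2 kg: 73 mm tall, 76 across the lid; underside 154 mm below this point. A rigid arched handle, 8 mm bar, crosses over the lid, its level top 72 mm long along this point's y; underside 34 mm below this point, with a 47 mm high opening above the lid.
- mug: white mug, bystander, 80 mm across, 90 mm tall, origin under its centre
- jar: glass jar, bystander, 70 mm across, 100 mm tall, origin under its centre
- bowl: terracotta bowl, bystander, 120 mm across, 50 mm tall, origin under its centre
- pail_a: the pail of pail_a_grip; origin: centre of its underside
- pail_b: the pail of pail_b_grip; origin: centre of its underside
- pail_c: the pail of pail_c_grip; origin: centre of its underside

How it is judged:
By the outcome, as a careful person would: the job done as asked, in the order asked, and still so for the second after the job is handed in, with the robot touching nothing.
Of pail_a, pail_b, pail_c only 2 to 3 are there at a start; the rules pass over those that are not, and their reading is None.
At some moment in a run one of pail_a, pail_b, pail_c may be knocked a few centimetres aside while the robot is not near it.
It also fails if it takes over 210 s, if anything falls off the work surface, if the arm or the gripper's body presses on something with over 40 N, if the wrist force passes 120 N, or if a joint passes its speed limit or range.

### The arm

A 6-joint arm with a two-finger parallel gripper is mounted at the origin on the work surface. World frame = base frame: x ahead of the robot, y to its left, z up, the work surface at z = 0. Lengths are in mm, angles in degrees, forces in N, time in s.
With the tool pointing down it reaches from about 300 to 850 mm from the base axis. Payload 4.2 kg.
Tool frame: the origin (TCP) lies midway between the tips of the shut fingers; the grasp point (between the pads) lies 19 mm behind it (env.grasp_offset is the distance from the TCP to the grasp point, in mm); z points along the fingers, y is the line along which they close (so a half turn about z gives the same grasp; the last joint's range is limited). The gripper opens to 91 mm and grips with 3 to 60 N. Pads are 32 mm wide; open, the fingers measure 118 mm over their backs; the gripper's body (76 mm by 178 mm) begins 60 mm behind the grasp point.
Start: joints at [-65.203, 18.312, 89.639, -0, 72.044, -1.146], TCP at [251.559, -517.07, 213.976] pointing down, gripper open.
Joint ranges: [-177.97, 177.97], [-48.28, 115.42], [12.27, 149.76], [-77.06, 257.06], [2.81, 150.46], [-146.56, 146.56]. Speed limits (degrees/s): [147.25, 147.25, 180, 180, 180, 180].

### API

Orientations are given as [roll, pitch, yaw] about the fixed x, y, z axes, in that order (R = Rz(yaw) Ry(pitch) Rx(roll)).
In Python, from workcell import env, optics gives the robot as it stands. The module is installed in compiled form; this text tells all that it offers.
- The arm moves only by the tool send_rows, never from a script. Its argument "targets" is a list that holds one entry, the list of rows, each a list of 7 numbers: the turn, a rotation vector about the world's x, y, z scaled (see below), then the shift along the world's x, y, z scaled (see below), then the closure, from -1 (fully open) to 1 (shut). In form: [[[rx, ry, rz, x, y, z, gripper], ...]]. A call has 1 to 12 rows; each row shifts and turns the commanded pose from where the row before left it; what a row does not reach is not made up. The controller multiplies each number of a shift by 0.2 m and each number of a turn by pi/2 rad. A row lasts 1/10 s, in which the tool goes at most 50 mm and 8.59 degrees, less where a joint would pass 70% of its speed; a pose out of reach is approached as far as the arm can. A call with a number of a shift or a turn outside -1 to 1 is refused whole. A call with a gripper value outside its range is refused whole. The fingers move at their own pace and stop on an object; "grip_force" is the grip in N (left out, the last holds). Time passes only in rows, so rows that do not move let the fingers close. It gives the time, the measured TCP pose, the force, the opening and the grip force at its end, in the units of the state.
- env.state(): the state, without advancing time (a new reading comes with each control period).
- optics.grab_frame(name): name is "scene" or "top" or "wrist"; returns (picture, depth): 400x640x3 uint8, red, green, blue; 400x640 float32, mm along the optical axis (not along the pixel's ray), 0 where there is no reading.
- optics.camera_info(name): a dict with "camera_matrix" (3x3 intrinsics, pixels), "k1" (the pictures are not rectified: a ray, as slopes to the right and down, at radius r is drawn at 1 + k1 r^2 times it, then the intrinsics apply), "R" (3x3) and "t" (3): a world point X has camera coordinates R X + t; the wrist camera has in their place "mount" (4x4, takes a point from camera to tool coordinates, whose origin is the TCP and whose axes are the flange's). Camera axes: x right, y down, z forward; pixel columns grow to the right and rows downward; lengths in mm; the calibration is good to about 2 mm. A picture is of the moment at which its call begins: read the wrist's pose just before it. camera_info takes no time and is no camera call.
- env.job_done(): hands the job in; it is judged then, once.
Trained networks look in the newest picture that a camera, given by its name, has taken for a name from the list of things; names that differ only in an ending like _2 or _b are one class to them, and where a whole thing is asked for, a point or a joint stands for the part that bears it (a point fixed in the world has none). Each returns a list of dicts, best first, with "conf" (0 to 1); they miss things now and then, are a little off and sometimes report something else, mostly with a low value. They report only what shows in the picture. A call takes as long as a camera call.
- optics.silhouettes(camera, name): "mask" (400x640 bool, what is visible of it) and "at" ([column, row] in pixels, amid what is visible of it).
- optics.place_of(camera, name): "at" ([column, row] in pixels: a listed point, or the origin of a listed thing).
The state is a dict: "time_s": time; "qpos": joint angles; "qvel": joint speeds; "effort": joint torques, N m; "ee_pos": TCP position; "ee_rot": TCP orientation; "force": force on the tool from outside, world axes, zero at the start; "torque": the same for the moment, N m; "gripper_width": finger opening in mm; "gripper_force": force on a finger pad.
Only numpy, scipy, OpenCV 4.12 (cv2) and the standard library are available. Lean on these libraries where they do the work, as an engineer would, in place of code of your own. Each camera call takes 0.05 s, during which the arm holds its last target. There are 200 camera calls.

## Working session

There is one attempt and no reset: what is moved stays moved. The work goes in short steps, Python scripts to look and compute and a tool call to move; the robot and the scene stay as the last step left them, time stands still between calls to the robot, and variables do not carry over. Pictures are saved under pics/ and viewed, at most 16 in all, crops included, and the job is handed in when it is done.

Besides the shell and the picture viewer there is one more tool, called after ">>>" as a command line: name --argument value ..., lists and objects as JSON in quotes. send_rows: Moves the arm, as the interface text tells. Its arguments: {"type":"object","properties":{"targets":{"type":"array"},"grip_force":{"type":"number"}},"required":["targets"]}

```bash
mkdir -p pics; cat > h.py <<'E'
import numpy as np, cv2
from scipy.spatial.transform import Rotation as Ro
from workcell import env, optics
def cam(n, st=None):
    c=optics.camera_info(n); K=np.array(c["camera_matrix"],float); k1=c["k1"]
    if n=="wrist":
        st=st or env.state(); M=np.eye(4); M[:3,:3]=Ro.from_euler('xyz',st["ee_rot"],degrees=True).as_matrix(); M[:3,3]=st["ee_pos"]
        T=M@np.array(c["mount"]); return K,k1,T[:3,:3],T[:3,3]
    R=np.array(c["R"]);t=np.array(c["t"]); return K,k1,R.T,-R.T@t
def ray(C,uv):
    K,k1,R,o=C
    x=cv2.undistortPoints(np.array([[uv]],float),K,np.array([k1,0,0,0,0.]))[0,0]
    return np.array([x[0],x[1],1.])
def at_z(C,uv,z):
    d=C[2]@ray(C,uv); return C[3]+d*(z-C[3][2])/d[2]
def at_d(C,uv,depth): return C[3]+C[2]@(ray(C,uv)*depth)
def proj(C,X):
    K,k1,R,o=C; p=R.T@(np.array(X,float)-o); p=p[:2]/p[2]; r2=p@p; p=p*(1+k1*r2); return (K@[p[0],p[1],1])[:2]
def tri(C1,u1,C2,u2):
    A=[];b=[]
    for C,u in((C1,u1),(C2,u2)):
        d=C[2]@ray(C,u); d/=np.linalg.norm(d); P=np.eye(3)-np.outer(d,d); A.append(P); b.append(P@C[3])
    return np.linalg.lstsq(np.vstack(A),np.hstack(b),rcond=None)[0]
def save(img,n): cv2.imwrite(f"pics/{n}.png",img[:,:,::-1])
E
cat > a.py <<'E'
from h import *
np.set_printoptions(precision=1,suppress=True)
Z=dict(carousel=0,crank=212,hook_1=169,carrier=0,bar_grip=None,bar_pivot=45,tray_handle=58,pail_a_grip=None,mug=0,jar=0,bowl=0)
for n in("scene","top"):
    im,de=optics.grab_frame(n); save(im,n+"0"); C=cam(n); print(n,C[3],C[2][:,2])
    for k,z in Z.items():
        for r in optics.place_of(n,k):
            u=r["at"]; c,w=int(np.clip(u[0],0,639)),int(np.clip(u[1],0,399))
            print(k,np.round(u,1),round(r["conf"],2),"Z:",at_z(C,u,z if z is not None else 166 if 'pail' in k else 45), "D:",at_d(C,u,de[w,c]))
print(env.state())
E
python3 a.py
```

```text
scene [1195.2  -14.2 1302.2] [-0.5  0.1 -0.8]
carousel [235.3 250.6] 0.6 Z: [ 576.3 -238.1    0. ] D: [ 627.6 -219.5  107.9]
crank [228.2 238.7] 0.95 Z: [ 638.9 -222.2  212. ] D: [ 633.9 -224.1  202.1]
hook_1 [195.  249.4] 0.92 Z: [ 643.4 -323.9  169. ] D: [ 642.6 -324.3  167.5]
hook_1 [230.8 264.2] 0.83 Z: [ 697.5 -220.7  169. ] D: [ 697.1 -220.9  168. ]
hook_1 [262.8 242.1] 0.69 Z: [ 636.2 -130.4  169. ] D: [ 634.2 -130.8  164.9]
carrier [192.8 248.1] 0.67 Z: [ 555.8 -377.6    0. ] D: [ 560.9 -374.7   10.4]
carrier [380.  229.6] 0.66 Z: [538.7 248.9   0. ] D: [547.3 245.5  17.1]
bar_grip [311.3 211.5] 0.8 Z: [474.8  20.4  45. ] D: [478.3  20.2  51.1]
bar_pivot [193.1 249.9] 0.4 Z: [ 584.3 -363.7   45. ] D: [ 568.5 -372.7   12.7]
tray_handle [387.9 214. ] 0.76 Z: [512.5 272.5  58. ] D: [522.2 268.4  75.6]
pail_a_grip [362.  232.6] 0.58 Z: [627.8 160.9 166. ] D: [637.4 157.9 185.3]
mug [414.4 167. ] 0.68 Z: [290.1 417.8   0. ] D: [324.6 401.3  49.7]
jar [456.9 205.8] 0.58 Z: [467.8 533.8   0. ] D: [496.1 512.4  50.7]
bowl [194.7 191. ] 0.93 Z: [ 331.  -387.2    0. ] D: [ 334.  -385.9
[... 968 characters left out ...]
4  161.1]
pail_a_grip [308.6 163.4] 0.53 Z: [629.3 144.8 166. ] D: [622.9 143.2 207.2]
mug [242.7 253.2] 0.97 Z: [293.  410.5   0. ] D: [293.2 409.8   3.9]
jar [213.  209.4] 0.68 Z: [467.1 532.8   0. ] D: [461.  506.5 108.5]
bowl [445.1 247.5] 0.95 Z: [ 319.1 -395.2    0. ] D: [ 319.3 -392.8    9.7]
{'time_s': 1.2, 'qpos': array([-65.2,  18.3,  89.6,  -0. ,  72. ,  -1.1]), 'qvel': array([ 0. ,  0. ,  0.1,  0.1, -0. ,  0.1]), 'effort': array([  0. , -41.2, -23.2,   0.1,   0. ,  -0. ]), 'ee_pos': array([ 251.6, -517.1,  214. ]), 'ee_rot': array([180. ,   0. ,  25.9]), 'force': array([ 0.3, -0.4, -1.2]), 'torque': array([ 0., -0.,  0.]), 'gripper_force': 0.0, 'gripper_width': 91.25388457914364}
```

```bash
python3 -c "
import cv2
a=cv2.imread('pics/scene0.png');b=cv2.imread('pics/top0.png')
x=cv2.resize(a[140:320,160:480],(800,450),interpolation=cv2.INTER_CUBIC);cv2.imwrite('pics/s.png',x)
y=cv2.resize(b[110:270,190:460],(800,474),interpolation=cv2.INTER_CUBIC);cv2.imwrite('pics/t.png',y)"
```

```text
(no output)
```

View pics/s.png

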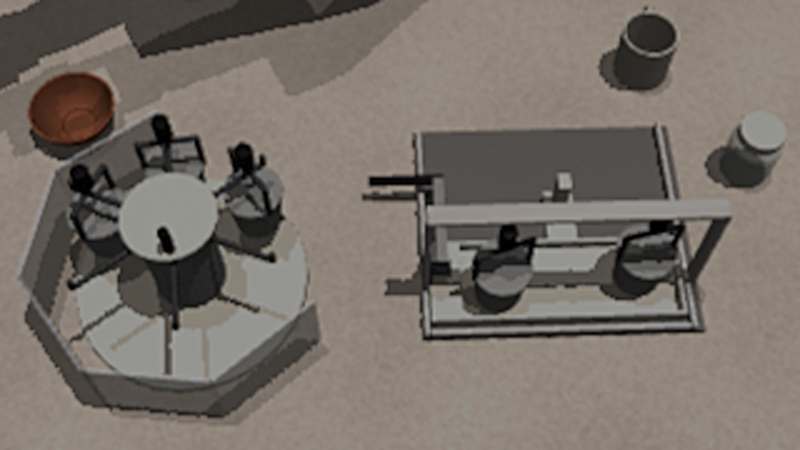

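View pics/t.png

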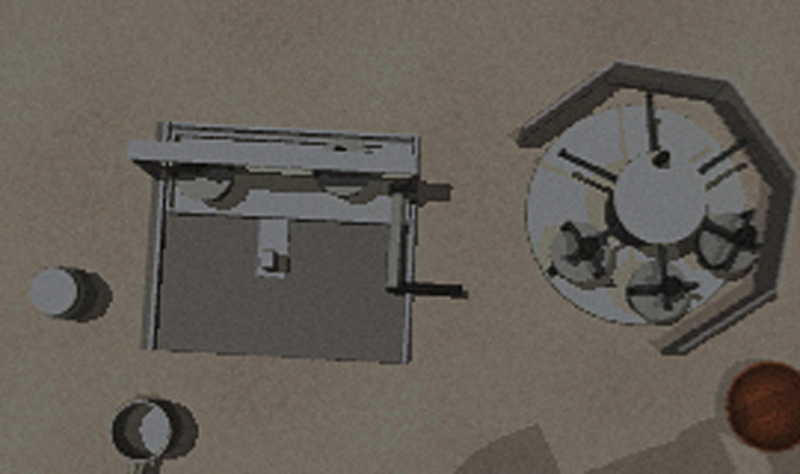

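The scene view shows the carousel at left, around (170,240), with empty hooks towards its back. The carrier is at right, with two pails behind the rail at (505,265) and (650,250), and the bar pin at (400,180). The top view agrees, and the guard opening faces lower-left (-x, +y). Next I'll move in for close wrist views.

```bash
python3 -c "
from h import *
np.set_printoptions(precision=3,suppress=True)
c=optics.camera_info('wrist');print(np.array(c['mount']),c['camera_matrix'],c['k1'])"
```

```text
[[   0.      -0.958   -0.288   80.268]
 [   1.       0.       0.001    0.837]
 [  -0.      -0.288    0.958 -171.769]
 [   0.       0.       0.       1.   ]] [[342.316   0.    319.43 ]
 [  0.    342.316 199.067]
 [  0.      0.      1.   ]] -0.04791163161773297
```

>>> send_rows --targets '[[[0,0,0,0,0,0.25,-1],[0,0,0,0,0,0.25,-1],[0,0,-0.09,0.1,0.1,0.22,-1],[0,0,-0.09,0.15,0.15,0.1,-1],[0,0,-0.09,0.15,0.18,0.1,-1],[0,0,-0.09,0.15,0.18,0.1,-1],[0,0,-0.0,0.15,0.18,0,-1],[0,0,0,0.15,0.18,0,-1],[0,0,0,0.15,0.18,0,-1],[0,0,0,0,0,0,-1]]]'

```text
time_s: 2.2
ee_pos: [451.6, -286.2, 414.6]
ee_rot: [-179.9, -0.1, -5.8]
force: [-0.7, -1.2, -0.0]
gripper_width: 91.2
gripper_force: 0.0
```

>>> send_rows --targets '[[[0,0,0.07,0.2,0.12,0.1,-1],[0,0,0,0.22,0.12,0.1,-1],[0,0,0,0.22,0,0.1,-1],[0,0,0,0,0,0,-1],[0,0,0,0,0,0,-1]]]'

```text
time_s: 2.7
ee_pos: [573.7, -245.1, 471.6]
ee_rot: [-180.0, 0.1, 0.1]
force: [0.1, 0.4, -0.4]
gripper_width: 91.1
gripper_force: 0.0
```

```bash
cat > w.py <<'E'
from h import *
import sys
np.set_printoptions(precision=1,suppress=True)
Z=dict(carousel=0,crank=212,hook_1=169,carrier=0,bar_grip=45,bar_pivot=45,tray_handle=58,pail_a_grip=170)
def look(tag,keys,cams=("wrist",)):
    for n in cams:
        st=env.state(); im,de=optics.grab_frame(n); save(im,tag+n); np.save(tag+n+".npy",de); C=cam(n,st); print(n,C[3],st["ee_pos"],st["ee_rot"],st["time_s"])
        for k in keys:
            for r in optics.place_of(n,k):
                u=r["at"]; c,w=int(np.clip(u[0],0,639)),int(np.clip(u[1],0,399))
                print(k,np.round(u,1),round(r["conf"],2),"Z:",at_z(C,u,Z[k]),"D:",at_d(C,u,de[w,c]))
if __name__=="__main__": look(sys.argv[1],sys.argv[2].split(","),sys.argv[3].split(",") if len(sys.argv)>3 else ("wrist",))
E
python3 w.py c1 carousel,crank,hook_1,pail_a_grip
```

```text
wrist [ 654.8 -246.5  643.2] [ 573.7 -245.1  471.6] [-180.     0.1    0.1] 2.7
hook_1 [378.  109.7] 0.85 Z: [ 637.3 -325.5  169. ] D: [ 637.3 -325.4  169.6]
hook_1 [304.6  67.9] 0.83 Z: [ 690.2 -227.1  169. ] D: [ 690.  -227.2  171.1]
hook_1 [238.  116.5] 0.69 Z: [ 628.  -136.2  169. ] D: [ 628.1 -136.6  170.8]
hook_1 [ 29.5 113.7] 0.61 Z: [635.2 158.9 169. ] D: [635.8 147.1 182.8]
pail_a_grip [ 30.5 115.1] 0.65 Z: [633.3 157.  170. ] D: [633.8 147.2 181.5]
```

View pics/c1wrist.png

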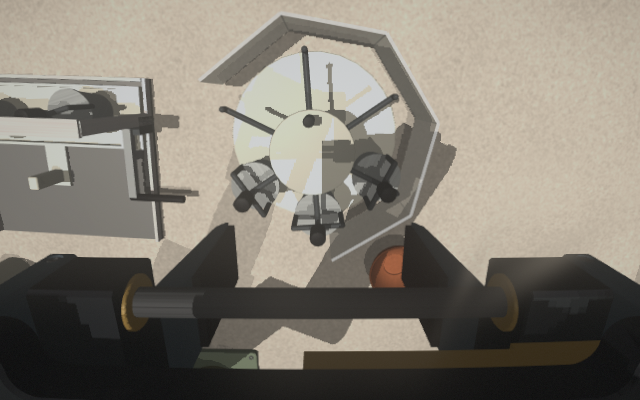

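The wrist view shows empty hooks at (305,50), (222,110) and (396,97), fixed pails with knobs at (243,202), (318,237) and (390,195), the crank peg at (310,121), and guard ends at (203,81) and (333,260). Next I'll fit the axis and front direction.

```bash
cat > fit.py <<'E'
from h import *
np.set_printoptions(precision=1,suppress=True)
st=env.state(); C=cam("wrist",st); de=np.load("c1wrist.npy"); im=cv2.imread("pics/c1wrist.png")
vs,us=np.mgrid[90:215,255:375]; 
P=np.array([[*at_d(C,(u,v),de[v,u])] for v,u in zip(vs.ravel(),us.ravel())])
z=P[:,2]; print(np.histogram(z,bins=np.arange(160,240,5)))
t=P[(z>179)&(z<190)]; 
m=np.zeros(vs.shape,np.uint8); m.ravel()[(z>179)&(z<190)]=255
m=cv2.morphologyEx(m,cv2.MORPH_OPEN,np.ones((5,5),np.uint8)); 
c=max(cv2.findContours(m,0,1)[0],key=cv2.contourArea); zz=np.median(t[:,2])
w=np.array([at_z(C,(p[0][0]+255,p[0][1]+90),zz)[:2] for p in c]).astype(np.float32)
print("drum z",zz,"circle",cv2.minEnclosingCircle(w),"ellipse",cv2.fitEllipse(cv2.convexHull(w)))
p=P[(z>200)&(z<240)]; print("peg pts",len(p),p.mean(0) if len(p) else 0,p[:,2].max())
A=np.array([579,-233.2])
for e in((203,81),(333,260)):
    g=at_z(C,e,130)[:2]-A; print("guard",np.hypot(*g),np.degrees(np.arctan2(g[1],g[0])))
for e in((308,121),(318,119)):
    for zq in(231,186):
        g=at_z(C,e,zq)[:2]-A; print("peg",e,zq,np.hypot(*g),np.degrees(np.arctan2(g[1],g[0])))
for e in((243,202),(318,237),(390,195)):
    g=at_z(C,e,221)[:2]-A; print("knob",np.hypot(*g),np.degrees(np.arctan2(g[1],g[0])))
E
python3 fit.py
```

```text
(array([  11,  159,  691,  114,   30, 4928,  736,    3,    1,    4,    3,
          3,    2,    2,  100]), array([160, 165, 170, 175, 180, 185, 190, 195, 200, 205, 210, 215, 220,
       225, 230, 235]))
drum z 188.88943780294989 circle ((532.3319091796875, -251.35043334960938), 18.11476707458496) ellipse ((534.0475463867188, -249.34788513183594), (22.009315490722656, 37.190433502197266), 19.632896423339844)
peg pts 123 [ 624.5 -233.2  231.5] 235.93685230943186
guard 181.53025751918585 58.19182077592363
guard 190.91440807363892 -169.1281573706241
peg (308, 121) 231 45.31472399424064 0.3868952016388358
peg (308, 121) 186 42.32873921180765 2.3676902377124116
peg (318, 119) 231 49.020314001488835 -13.629539635141446
peg (318, 119) 186 46.29604936874603 -14.250609938593408
knob 104.00309929779175 124.12470857451162
knob 107.99301259534593 -173.92990443095036
knob 115.34873529295517 -115.03025633729997
```

>>> send_rows --targets '[[[0,0,0,-0.1,0.23,0,-1],[0,0,0,-0.1,0.23,0,-1],[0,0,0,-0.05,0.23,0,-1],[0,0,0,0,0.23,0,-1],[0,0,0,0,0.23,0,-1],[0,0,0,0,0.23,0,-1],[0,0,0,0,0.23,0,-1],[0,0,0,0,0,0,-1],[0,0,0,0,0,0,-1]]]'

```text
time_s: 3.85
ee_pos: [522.1, 77.4, 473.3]
ee_rot: [180.0, -0.0, 0.2]
force: [0.1, 0.4, 0.1]
gripper_width: 91.4
gripper_force: 0.0
```

```bash
python3 w.py k1 carrier,bar_grip,bar_pivot,tray_handle,pail_a_grip
```

```text
wrist [602.8  76.3 645.1] [522.1  77.4 473.3] [180.   -0.    0.2] 3.85
carrier [225.3 127.1] 0.7 Z: [548.6 250.5   0. ] D: [549.8 246.4  15.5]
bar_grip [350.4 169.1] 0.74 Z: [478.8  20.   45. ] D: [479.7  20.4  49.3]
bar_grip [256.7  73.2] 0.43 Z: [640.7 179.9  45. ] D: [630.3 151.5 209.6]
tray_handle [212.8 153.9] 0.56 Z: [507.8 259.9  58. ] D: [511.4 253.   80.2]
pail_a_grip [257.1  74.3] 0.74 Z: [631.4 157.9 170. ] D: [628.9 150.9 210.8]
```

View pics/k1wrist.png

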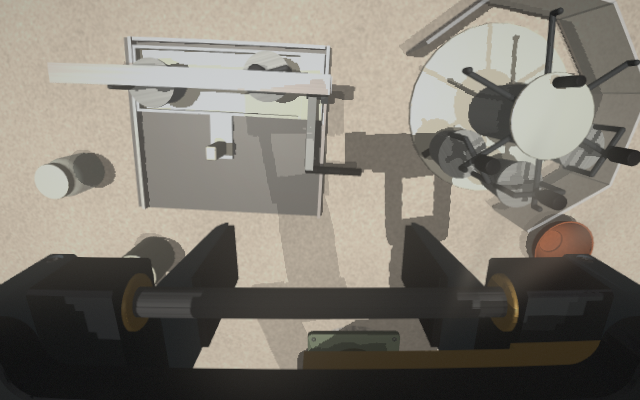

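The carrier fills upper left: front plate corners at (140,208) and (321,214), the bar along column 313, its pin from (320,169) to (361,172), the handle top at (212,153), and two pails at (160,85) and (272,72) under the rail.

```bash
python3 - <<'E'
from h import *
np.set_printoptions(precision=1,suppress=True)
st=env.state(); C=cam("wrist",st); de=np.load("k1wrist.npy")
for n,u,z in(("frontL",(140,208),8),("frontR",(321,214.5),8),("pin0",(320,169),52),("pin1",(361,172),52),("hndtop",(212,152),80),("rail near L",(50,82),226),("rail near R",(330,94),226),("railfarR",(330,74),226),("barnear",(313,172),52),("barfar",(314,97),52),("trayfrontL",(145,107),22),("trayfrontR",(308,115),22)):
    print(n,at_z(C,u,z),at_d(C,u,de[int(u[1]),int(u[0])]))
g=de[160:180,305:370]
for v in range(164,178,2): print(v,np.array([at_d(C,(u,v),de[v,u])[2] for u in range(308,368,4)]))
for v in(60,70,80,90,100): print(v,np.array([at_d(C,(u,v),de[v,u])[2] for u in range(100,330,15)]))
hm=[[u,v,*at_d(C,(u,v),de[v,u])] for v in range(135,165) for u in range(200,240)]
hm=np.array(hm); s=hm[(hm[:,4]>72)&(hm[:,4]<90)]; print("handle top",len(s),s.mean(0),s.min(0),s.max(0))
pm=np.array([at_d(C,(u,v),de[v,u]) for v in range(160,182) for u in range(322,366)]); s=pm[(pm[:,2]>40)&(pm[:,2]<62)]; print("pin",len(s),s.mean(0),s.min(0),s.max(0),np.polyfit(s[:,1],s[:,0],1))
E
```

```text
frontL [394.3 430.2   8. ] [391.8 434.3   0.7]
frontR [380.8  71.1   8. ] [378.3  71.1   0.8]
pin0 [481.1  73.2  52. ] [481.2  73.2  52.3]
pin1 [475.7   0.7  52. ] [475.4   0.5  50.7]
hndtop [516.  252.9  80. ] [515.9 253.2  79.1]
rail near L [624.8 397.4 226. ] [625.7 410.6 208.9]
rail near R [606.9  61.8 226. ] [608.6  55.    0.4]
railfarR [629.3  62.  226. ] [630.2  61.5 210.1]
barnear [475.7  85.5  52. ] [475.6  85.6  51.3]
barfar [603.4  83.2  52. ] [603.4  83.2  53.7]
trayfrontL [588.5 385.4  22. ] [588.3 388.5  15.8]
trayfrontR [572.5  94.4  22. ] [574.1  93.4  53.6]
164 [51.7 52.   8.7 21.8  1.3  1.4  1.2 -0.6  3.4  0.1  0.8  0.3  1.1  2.3
  0.1]
166 [53.9 53.  46.5 20.8  0.8  1.5  0.1 -0.4  0.2  1.8  1.9  2.8  1.6 -2.5
 -0.2]
168 [53.8 52.4 51.1 51.9 52.2 50.  47.1 48.5 46.7 49.5 47.1 46.3  1.3  2.5
  0.2]
170 [51.7 54.  52.  53.2 51.3 52.3 50.7 51.6 51.1 52.3 51.4 50.5 51.1 49.1
 -1.2]
172 [52.7 50.1 52.5 52.8 52.  52.6 51.3 52.1 51.7 54.  53.  53.4 53.1 53.2
 -1.5]
174 [ 9.1  9.3  7.8 21.1 50.7 49.6 50.5 49.1 51.9 52.9 51.2 51.5 52.2 51.2
  0.5]
176 [ 6.8  8.2  7.8 22.8  3.   0.   1.7  0.8  1.6  3.2  0.3  0.2  0.9  3.4
 -0.1]
60 [ 1.8 -0.8 21.4 88.2 82.2 15.2 15.  13.2 14.3 12.7 88.3 87.2 86.7 15.
 29.7 10.9]
70 [209.6 208.5 207.9 209.6 209.5 208.  209.9 208.6 209.5 209.3 185.6 155.9
 142.   12.8  31.7  22.3]
80 [207.8 207.3 208.4 207.7 210.5 206.3 210.2 208.  209.  208.8 209.3 209.4
 208.5 207.3 208.3 207.9]
90 [ -0.5   1.5  86.6  89.2  88.9  72.3  15.4  16.   15.6  11.8 206.  209.1
 208.8 208.1 210.1 208.6]
100 [-0.7  1.3 11.4 89.4 89.1 40.4 15.3 14.  14.9 13.8 15.4 88.  13.8 12.6
 51.9 56.6]
handle top 157 [211.1 152.8 514.7 254.6  80.1] [206.  146.  502.  245.5  72.9] [216.  160.  525.9 264.5  83.7]
pin 303 [477.   36.1  51.3] [467.3   0.4  44.7] [484.3  69.7  55.4] [  0.  475.3]
```

>>> send_rows --targets '[[[0,0,0.088,-0.021,-0.026,-0.16,-1],[0,0,0.088,-0.021,-0.026,-0.16,-1],[0,0,0.088,-0.021,-0.026,-0.16,-1],[0,0,0.088,-0.021,-0.026,-0.16,-1],[0,0,0.088,-0.021,-0.026,-0.16,-1],[0,0,0.088,-0.021,-0.026,-0.16,-1],[0,0,0.088,-0.021,-0.026,-0.16,-1],[0,0,0.088,-0.021,-0.026,-0.16,-1],[0,0,0.088,-0.021,-0.026,-0.16,-1],[0,0,0.088,-0.021,-0.026,-0.16,-1],[0,0,0.088,-0.021,-0.026,-0.16,-1],[0,0,0,0,0,0,-1]]]'

```text
time_s: 5.35
ee_pos: [473.1, 18.9, 117.5]
ee_rot: [-179.5, 0.0, 87.1]
force: [-0.2, 0.5, 0.1]
gripper_width: 91.4
gripper_force: 0.0
```

```bash
python3 w.py b1 bar_grip; python3 - <<'E'
from h import *
np.set_printoptions(precision=1,suppress=True)
st=env.state();C=cam("wrist",st);de=np.load("b1wrist.npy")
P=np.array([at_d(C,(u,v),de[v,u]) for v in range(0,400,3) for u in range(0,640,3)])
s=P[(abs(P[:,2]-50)<6)&(abs(P[:,0]-477)<25)&(P[:,1]<76)&(P[:,1]>-10)];print(len(s),s.min(0),s.max(0),s.mean(0),np.polyfit(s[:,1],s[:,0],1) if len(s) else 0, st["qpos"])
E
```

```text
wrist [477.9  99.2 289.2] [473.1  18.9 117.5] [-179.5    0.    87.1] 5.35
bar_grip [324.3 203.7] 0.63 Z: [475.4  21.9  45. ] D: [475.5  24.5  53.4]
127 [472.4   2.7  49.6] [489.  76.  56.] [480.8  39.2  53.7] [  0.1 478.7] [  1.   14.4 109.9   0.   55.6   4. ]
```

>>> send_rows --targets '[[[0,0,0,0.02,0,-0.15,-1],[0,0,0,0,0,-0.15,-1],[0,0,0,0,0,-0.155,-1],[0,0,0,0,0,0,1],[0,0,0,0,0,0,1],[0,0,0,0,0,0,1],[0,0,0,0,0,0,1],[0,0,0,0,0,0,1]]]' --grip_force 12

```text
time_s: 6.25
ee_pos: [481.7, 20.0, 31.2]
ee_rot: [179.8, -0.0, 87.2]
force: [-0.7, -0.7, 0.1]
gripper_width: 54.1
gripper_force: 0.0
```

>>> send_rows --targets '[[[0,0,0,0,0,-0.02,1],[0,0,0,0,0,0,1],[0,0,0,0,0,0,1],[0,0,0,0,0,0,1],[0,0,0,0,0,0,1],[0,0,0,0,0,0,1],[0,0,0,0,0,0,1]]]'

```text
time_s: 6.95
ee_pos: [475.6, 20.2, 25.3]
ee_rot: [-179.4, 0.0, 87.2]
force: [-9.6, 0.9, 6.9]
gripper_width: 13.3
gripper_force: 12.0
```

>>> send_rows --targets '[[[0,0,0,0.01,0,0.113,1],[0,0,0,0.029,-0.0015,0.109,1],[0,0,0,0.048,-0.0024,0.103,1],[0,0,0,0.065,-0.003,0.093,1],[0,0,0,0.08,-0.004,0.08,1],[0,0,0,0.093,-0.0046,0.065,1],[0,0,0,0.103,-0.005,0.048,1],[0,0,0,0.109,-0.0055,0.029,1],[0,0,0,0.113,-0.0056,0.01,1],[0,0,0,0,0,0,1],[0,0,0,0,0,0,1]]]'

```text
time_s: 8.05
ee_pos: [612.4, 13.2, 156.8]
ee_rot: [179.7, 0.0, 87.2]
force: [2.9, -3.2, 3.7]
gripper_width: 13.8
gripper_force: 12.0
```

>>> send_rows --targets '[[[0,0,0,-0.02,0,0,1],[0,0,0,0,0,0,-0.1],[0,0,0,0,0,0,-0.1],[0,0,0,0,0,0,-0.1],[0,0,0,0,0,0,-0.1],[0,0,0,0,0,0.1,-0.1],[0,0,0,0,0,0.2,-1],[0,0,0,0,0,0.25,-1],[0,0,0,-0.15,0.1,0.15,-1],[0,0,0,-0.15,0.15,0,-1],[0,0,0,0,0,0,-1],[0,0,0,0,0,0,-1]]]'

```text
time_s: 9.25
ee_pos: [546.3, 64.1, 296.1]
ee_rot: [180.0, 0.0, 87.3]
force: [-0.1, -0.8, 0.3]
gripper_width: 90.5
gripper_force: 0.0
```

```bash
python3 w.py k2 bar_grip,bar_pivot,tray_handle,pail_a_grip wrist,scene; python3 -c "
import cv2
a=cv2.imread('pics/k2scene.png')[180:290,290:440];b=cv2.imread('pics/k2wrist.png')
import numpy as np
cv2.imwrite('pics/k2m.png',np.vstack([cv2.resize(a,(409,300),interpolation=2),cv2.resize(b,(409,256))]))"
```

```text
wrist [549.1 144.5 467.8] [546.3  64.1 296.1] [180.    0.   87.3] 9.25
bar_grip [386.5 240.1] 0.69 Z: [630.6 -44.6  45. ] D: [604.2  16.7 181.9]
scene [1195.2  -14.2 1302.2] [547.3  63.1 295.1] [-179.9    0.    87.1] 9.5
bar_grip [312.4 231.6] 0.78 Z: [550.5  18.5  45. ] D: [527.5  19.7   0.2]
bar_pivot [196.3 189.6] 0.41 Z: [ 355.5 -369.2   45. ] D: [ 328.9 -380.4    5.1]
bar_pivot [358.9 255.2] 0.38 Z: [645.9 159.   45. ] D: [664.8 153.   88.2]
tray_handle [387.1 213.1] 0.57 Z: [508.9 270.4  58. ] D: [521.3 265.3  80.5]
tray_handle [381.7 230.6] 0.42 Z: [571.9 242.2  58. ] D: [550.  251.2  14.2]
tray_handle [359.4 231.3] 0.33 Z: [568.5 169.7  58. ] D: [541.7 177.6   4.8]
pail_a_grip [360.5 233.8] 0.83 Z: [633.4 155.3 170. ] D: [639.4 153.5 182.2]
pail_a_grip [313.5 229.1] 0.5 Z: [606.6  19.1 170. ] D: [611.6  18.8 179.6]
```

View pics/k2m.png

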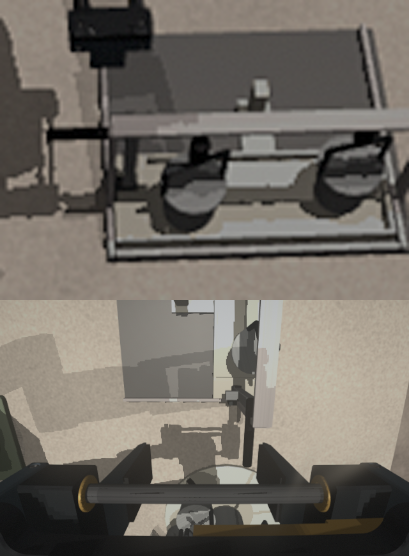

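The scene crop shows the bar upright beside the rail's right post, with its pin up, and the tray handle free at (260,90) in the upper crop. Now to the handle.

>>> send_rows --targets '[[[0,0,0.091,-0.015,0.087,-0.07,-1],[0,0,0.091,-0.015,0.087,-0.07,-1],[0,0,0.091,-0.015,0.087,-0.07,-1],[0,0,0.091,-0.015,0.087,-0.07,-1],[0,0,0.091,-0.015,0.087,-0.07,-1],[0,0,0.091,-0.015,0.087,-0.07,-1],[0,0,0.091,-0.015,0.087,-0.07,-1],[0,0,0.091,-0.015,0.087,-0.07,-1],[0,0,0.091,-0.015,0.087,-0.07,-1],[0,0,0.091,-0.015,0.087,-0.07,-1],[0,0,0.091,-0.015,0.087,-0.07,-1],[0,0,0,0,0,0,-1]]]'

```text
time_s: 10.95
ee_pos: [512.5, 256.1, 140.0]
ee_rot: [-179.9, -0.2, 177.4]
force: [-0.2, -0.9, -0.5]
gripper_width: 91.4
gripper_force: 0.0
```

```bash
python3 w.py k3 tray_handle,pail_a_grip; python3 - <<'E'
from h import *
np.set_printoptions(precision=1,suppress=True)
st=env.state();C=cam("wrist",st);de=np.load("k3wrist.npy")
P=np.array([at_d(C,(u,v),de[v,u]) for v in range(0,400,2) for u in range(0,640,2)])
s=P[(abs(P[:,2]-80)<5)&(abs(P[:,0]-515)<25)&(abs(P[:,1]-255)<30)];print(len(s),s.min(0),s.max(0),s.mean(0),st["qpos"])
E
```

```text
wrist [430.4 258.6 312.1] [512.5 256.1 140. ] [-179.9   -0.2  177.4] 10.95
tray_handle [322.5 209.1] 0.95 Z: [514.1 256.8  58. ] D: [506.7 256.9  80.4]
192 [503.  247.2  75. ] [525.3 265.4  84.9] [513.3 255.9  83. ] [ 25.2  21.3  96.   -0.   62.7 -61.9]
```

View pics/k3wrist.png

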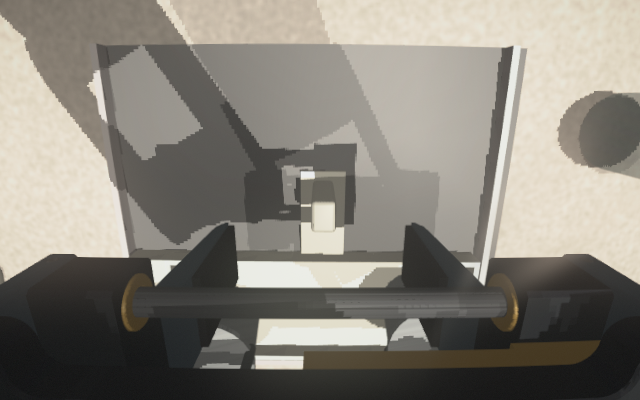

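The handle top sits at (323,215), midway between the fingers. Descend and grip.

>>> send_rows --targets '[[[0,0,0,0.007,0,-0.13,0],[0,0,0,0,0,-0.13,0],[0,0,0,0,0,-0.13,0],[0,0,0,0,0,-0.115,0],[0,0,0,0,0,0,1],[0,0,0,0,0,0,1],[0,0,0,0,0,0,1],[0,0,0,0,0,0,1],[0,0,0,0,0,0,1],[0,0,0,0,0,0,1],[0,0,0,0,0,0,1]]]' --grip_force 25

```text
time_s: 12.2
ee_pos: [515.9, 256.6, 42.2]
ee_rot: [179.8, 0.1, 177.3]
force: [-1.9, 3.8, 4.6]
gripper_width: 17.8
gripper_force: 25.0
```

>>> send_rows --targets '[[[0,0,0,-0.03,0.0015,0,1],[0,0,0,-0.05,0.0025,0,1],[0,0,0,-0.083,0.0043,0,1],[0,0,0,-0.083,0.0043,0,1],[0,0,0,-0.083,0.0043,0,1],[0,0,0,-0.083,0.0043,0,1],[0,0,0,-0.083,0.0043,0,1],[0,0,0,-0.083,0.0043,0,1],[0,0,0,-0.083,0.0043,0,1],[0,0,0,-0.05,0.0025,0,1],[0,0,0,-0.04,0.002,0,1],[0,0,0,0,0,0,1]]]'

```text
time_s: 13.4
ee_pos: [365.7, 263.5, 42.1]
ee_rot: [179.9, 0.2, 177.4]
force: [-0.3, 1.7, 7.7]
gripper_width: 17.9
gripper_force: 25.0
```

>>> send_rows --targets '[[[0,0,0,0,0,0,-0.1],[0,0,0,0,0,0,-0.1],[0,0,0,0,0,0,-0.1],[0,0,0,0,0,0,-0.1],[0,0,0,-0.05,0,0.05,-0.1],[0,0,0,-0.03,0,0.2,-0.1],[0,0,0,0,0,0.24,-1],[0,0,0,0,0,0.24,-1],[0,0,0,0,0,0.24,-1],[0,0,0,0,0,0.24,-1],[0,0,0,0,0,0.24,-1],[0,0,0,0,0,0,-1]]]'

```text
time_s: 14.6
ee_pos: [350.4, 264.3, 338.0]
ee_rot: [179.5, 0.6, 177.3]
force: [0.2, -0.4, 0.2]
gripper_width: 90.9
gripper_force: 0.0
```

```bash
python3 w.py k4 tray_handle,pail_a_grip wrist,top
```

```text
wrist [265.8 265.3 508.9] [350.4 264.3 338. ] [179.5   0.6 177.3] 14.6
tray_handle [318.7 168.1] 0.76 Z: [363.4 263.5  58. ] D: [358.4 263.6  80.8]
pail_a_grip [237.2 296.2] 0.66 Z: [483.6 163.8 170. ] D: [315.1 242.3 432.2]
top [ 363.3   80.5 1869.1] [348.  262.4 330.5] [-180.    -0.1  177.3] 14.75
tray_handle [281.4 234.7] 0.8 Z: [366.8 252.1  58. ] D: [365.9 210.3 500. ]
tray_handle [347.4 169.3] 0.32 Z: [623.5  -3.5  58. ] D: [606.1   2.1 179.1]
pail_a_grip [303.4 203.7] 0.78 Z: [479.8 162.6 170. ] D: [478.5 161.7 188.2]
```

View pics/k4wrist.png

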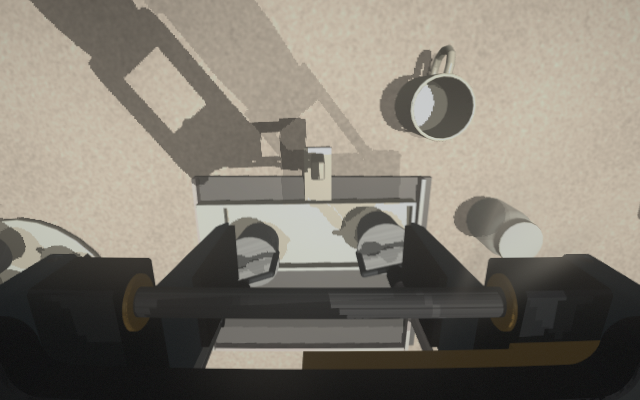

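Two pails, at about (258,255) and (385,265), stand clear in front of the rail, with nothing between them. The tray moved 150 mm. Next, the crank.

>>> send_rows --targets '[[[0,0,-0.071,0.114,-0.207,0,-1],[0,0,-0.071,0.114,-0.207,0,-1],[0,0,-0.071,0.114,-0.207,0,-1],[0,0,-0.071,0.114,-0.207,0,-1],[0,0,-0.071,0.114,-0.207,0,-1],[0,0,-0.071,0.114,-0.207,0,-1],[0,0,-0.071,0.114,-0.207,0,-1],[0,0,-0.071,0.114,-0.207,0,-1],[0,0,-0.071,0.114,-0.207,0,-1],[0,0,-0.071,0.114,-0.207,0,-1],[0,0,-0.071,0.114,-0.207,0,-1],[0,0,-0.071,0.114,-0.207,0,-1]]]'

```text
time_s: 16.1
ee_pos: [622.9, -235.6, 329.1]
ee_rot: [-179.9, -0.1, 100.3]
force: [0.7, 0.2, 0.4]
gripper_width: 91.2
gripper_force: 0.0
```

>>> send_rows --targets '[[[0,0,0,0,0,0,-1]]]'

```text
time_s: 16.2
ee_pos: [623.9, -239.0, 326.1]
ee_rot: [-179.7, -0.1, 100.3]
force: [-0.3, 0.0, -1.3]
gripper_width: 91.6
gripper_force: 0.0
```

```bash
python3 w.py c2 crank,hook_1; python3 - <<'E'
from h import *
np.set_printoptions(precision=1,suppress=True)
st=env.state();C=cam("wrist",st);de=np.load("c2wrist.npy")
P=np.array([at_d(C,(u,v),de[v,u]) for v in range(0,400,1) for u in range(0,640,1)])
A=np.array([579,-233.2])
s=P[(abs(P[:,2]-231)<5)&(np.hypot(*(P[:,:2]-A).T)<65)];print(len(s),s.min(0),s.max(0),s.mean(0),np.median(s,0),st["qpos"])
s=P[(abs(P[:,2]-188)<6)&(np.hypot(*(P[:,:2]-A).T)<60)];print(len(s),s.min(0),s.max(0),np.median(s[:,2]))
import cv2
print(cv2.minEnclosingCircle(s[:,:2].astype(np.float32)))
E
```

```text
wrist [ 609.2 -159.9  498. ] [ 623.9 -239.   326.1] [-179.7   -0.1  100.3] 16.2
hook_1 [322.7 263.4] 0.69 Z: [ 641.5 -327.1  169. ] D: [ 641.3 -326.1  170.9]
hook_1 [348.   77.7] 0.62 Z: [ 630.3 -139.   169. ] D: [ 630.3 -139.   169.3]
hook_1 [389.1 186.5] 0.55 Z: [ 691.1 -232.1  169. ] D: [ 691.2 -232.2  168.6]
214 [ 617.5 -234.3  226.2] [ 631.  -220.5  236. ] [ 623.8 -226.1  234. ] [ 623.7 -226.   234.8] [-21.6  24.8  63.5   0.   91.9 -32.2]
11364 [ 521.6 -288.5  187. ] [ 637.1 -173.3  193.2] 190.28341359406858
((579.24560546875, -230.9205780029297), 58.16584014892578)
```

View pics/c2wrist.png

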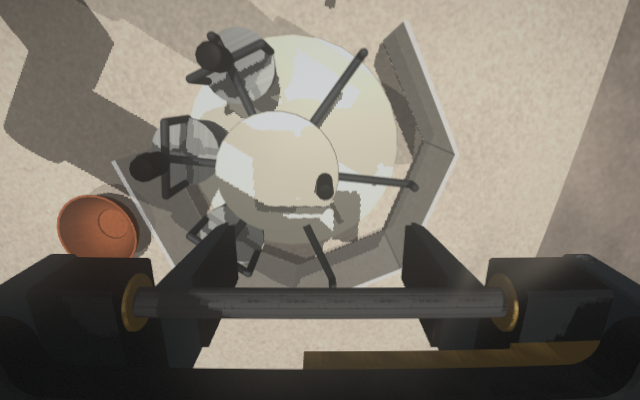

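The peg shows at (324,186) on the drum top. The readings differ by a few mm because the arm was still settling, so I'll re-measure at rest.

```bash
cat > ax.py <<'E'
from h import *
np.set_printoptions(precision=1,suppress=True)
def disc(n):
    st=env.state();im,de=optics.grab_frame(n);C=cam(n,st);print(n,st["ee_pos"],st["time_s"])
    P=np.array([at_d(C,(u,v),de[v,u]) for v in range(400) for u in range(640) if de[v,u]>0])
    A=np.array([579,-233.2]); r=np.hypot(*(P[:,:2]-A).T)
    s=P[(abs(P[:,2]-190)<6)&(r<63)];z=np.median(s[:,2]);c=cv2.minEnclosingCircle(s[:,:2].astype(np.float32))
    h=cv2.convexHull(s[:,:2].astype(np.float32))[:,0]; e=cv2.fitEllipse(h)
    print("disc",len(s),z,c,e)
    p=P[(abs(P[:,2]-232)<6)&(r<65)]; m=np.median(p,0); d=m[:2]-np.array(c[0]); print("peg",len(p),m,np.hypot(*d),np.degrees(np.arctan2(d[1],d[0])))
    k=[at_z(C,q["at"],169)[:2] for q in optics.place_of(n,"hook_1")]; print("hooks",*[(x,np.round(np.hypot(*(x-c[0])),1),np.round(np.degrees(np.arctan2(x[1]-c[0][1],x[0]-c[0][0])),1)) for x in k])
if __name__=="__main__":
    disc("wrist"); disc("wrist"); disc("top"); disc("scene")
E
python3 ax.py
```

```text
wrist [ 622.2 -233.5  329.4] 16.35
disc 11009 187.13143668218015 ((580.785888671875, -236.27371215820312), 58.11452102661133) ((580.836669921875, -236.27310180664062), (115.31383514404297, 115.60034942626953), 136.84996032714844)
peg 230 [ 625.6 -232.2  231.8] 45.03602137182162 5.131766263377658
hooks (array([ 688.4, -230.7]), np.float64(107.7), np.float64(2.9)) (array([ 630.1, -137.9]), np.float64(110.1), np.float64(63.4)) (array([ 639.8, -327.7]), np.float64(108.9), np.float64(-57.1)) (array([ 634.1, -245.4]), np.float64(54.1), np.float64(-9.7))
wrist [ 622.1 -232.7  331. ] 16.45
disc 10896 187.12054637168202 ((580.7335205078125, -236.5419464111328), 58.20899963378906) ((580.982666015625, -236.35304260253906), (115.20077514648438, 115.80059814453125), 82.13897705078125)
peg 221 [ 625.6 -232.3  231.8] 45.089396280209904 5.3862069437152895
hooks (array([ 691.7, -232.6]), np.float64(111.1), np.float64(2.0)) (array([ 628.3, -136.7]), np.float64(110.6), np.float64(64.5)) (array([ 641.1, -328.2]), np.float64(109.8), np.float64(-56.6))
top [ 622.2 -232.6  331.6] 16.55
disc 158 187.74768306576834 ((580.2671508789062, -233.0624237060547), 57.373199462890625) ((578.6262817382812, -232.1780548095703), (109.0302505493164, 115.49424743652344), 109.58348846435547)
peg 0 [nan nan nan] nan nan
hooks (array([ 689.6, -228.4]), np.float64(109.5), np.float64(2.4)) (array([ 631.2, -141. ]), np.float64(105.2), np.float64(61.1)) (array([ 315.6, -357.8]), np.float64(292.6), np.float64(-154.8))
scene [ 622.4 -232.9  331.7] 16.65
disc 578 186.63479568995047 ((583.3386840820312, -230.6728515625), 57.91087341308594) ((583.2227783203125, -230.41671752929688), (112.73326110839844, 114.27552032470703), 41.3094596862793)
peg 19 [ 628.  -227.8  230.2] 44.73070771955388 3.7001726276809612
hooks (array([ 627.9, -141.3]), np.float64(99.9), np.float64(63.5)) (array([ 642.1, -335.9]), np.float64(120.5), np.float64(-60.8)) (array([ 695. , -225.3]), np.float64(111.8), np.float64(2.8)) (array([578. , 147.1]), np.float64(377.8), np.float64(90.8))
  return _methods._mean(a, axis=axis, dtype=dtype,
  ret = um.true_divide(
```

>>> send_rows --targets '[[[0,0,0,0.017,0.002,-0.17,0.1],[0,0,0,0,0,-0.17,0.1],[0,0,0,0,0,-0.17,0.1],[0,0,0,0,0,-0.168,0.1],[0,0,0,0,0,0,1],[0,0,0,0,0,0,1],[0,0,0,0,0,0,1],[0,0,0,0,0,0,1],[0,0,0,0,0,0,1],[0,0,0,0,0,0,1],[0,0,0,0,0,0,1]]]' --grip_force 15

```text
time_s: 17.85
ee_pos: [627.1, -233.6, 196.4]
ee_rot: [179.8, 0.1, 100.6]
force: [1.7, 1.1, 3.0]
gripper_width: 13.2
gripper_force: 15.0
```

>>> send_rows --targets '[[[0,0,0.068,-0.003,0.024,0,1],[0,0,0.068,-0.0056,0.0235,0,1],[0,0,0.068,-0.008,0.0228,0,1],[0,0,0.068,-0.0104,0.0218,0,1],[0,0,0.068,-0.0127,0.0206,0,1],[0,0,0.068,-0.0148,0.0191,0,1],[0,0,0.068,-0.0167,0.0174,0,1],[0,0,0.068,-0.0185,0.0155,0,1],[0,0,0.068,-0.02,0.0134,0,1],[0,0,0.068,-0.0214,0.0112,0,1],[0,0,0,0,0,0,1],[0,0,0,0,0,0,1]]]'

```text
time_s: 19.05
ee_pos: [601.4, -193.9, 196.4]
ee_rot: [179.8, 0.2, 161.8]
force: [3.8, 3.9, 2.4]
gripper_width: 13.7
gripper_force: 15.0
```

>>> send_rows --targets '[[[0,0,0,0,0,0,0.1],[0,0,0,0,0,0,0.1],[0,0,0,0,0,0,0.1],[0,0,0,0,0,0,0.1],[0,0,0,0,0,0.1,0.1],[0,0,0,0,0,0.2,-0.2],[0,0,0,0,0,0.24,-1],[0,0,0,0,0,0.15,-1],[0,0,0,0,0,0,-1],[0,0,0,0,0,0,-1],[0,0,0,0,0,0,-1]]]'

```text
time_s: 20.15
ee_pos: [599.1, -195.6, 331.5]
ee_rot: [180.0, -0.2, 161.8]
force: [-0.0, -0.5, -0.2]
gripper_width: 86.0
gripper_force: 0.0
```

```bash
sed -i 's/^    disc("wrist"); disc.*/    disc("wrist"); disc("wrist")/' ax.py; python3 ax.py 2>/dev/null; python3 w.py q hook_1,pail_a_grip wrist,scene,top
```

```text
wrist [ 599.1 -195.6  331.5] 20.15
disc 10806 187.11893217636532 ((581.1487426757812, -236.06488037109375), 58.143436431884766) ((580.8106079101562, -236.0503387451172), (114.86654663085938, 115.68500518798828), 136.61465454101562)
peg 221 [ 598.2 -194.6  231.9] 44.85627018799968 67.63695786788314
hooks (array([ 691.7, -224.3]), np.float64(111.2), np.float64(6.1)) (array([ 623.8, -135.4]), np.float64(109.3), np.float64(67.0)) (array([ 517.5, -147.7]), np.float64(108.9), np.float64(125.8))
wrist [ 599.2 -195.6  331.4] 20.25
disc 10816 187.14303474588948 ((581.1647338867188, -236.2093963623047), 58.125972747802734) ((580.8132934570312, -236.12942504882812), (114.90399932861328, 115.74681854248047), 143.21456909179688)
peg 227 [ 598.1 -194.6  231.9] 44.94023455335782 67.8663795354795
hooks (array([ 516.4, -149.2]), np.float64(108.5), np.float64(126.7)) (array([ 624.7, -133.9]), np.float64(111.2), np.float64(67.0)) (array([ 690.7, -223.2]), np.float64(110.3), np.float64(6.8))
wrist [ 521.2 -171.7  503.9] [ 599.5 -195.6  332. ] [180.   -0.1 161.8] 20.35
hook_1 [385.6 183.7] 0.95 Z: [ 621.
[... 192 characters left out ...]
69.3]
scene [1195.2  -14.2 1302.2] [ 599.7 -195.7  332.8] [180.   -0.1 161.8] 20.5
hook_1 [232.3 261.9] 0.94 Z: [ 690.9 -216.7  169. ] D: [ 688.8 -217.5  164.4]
hook_1 [259.  208.4] 0.89 Z: [ 522.1 -140.4  169. ] D: [ 520.7 -140.7  166.7]
hook_1 [261.2 238.2] 0.58 Z: [ 623.3 -134.9  169. ] D: [ 620.9 -135.4  164.4]
pail_a_grip [356.2 191.8] 0.76 Z: [487.4 161.4 170. ] D: [492.6 160.1 178.3]
pail_a_grip [381.9 172.9] 0.7 Z: [422.8 252.7 170. ] D: [361.7 273.8  80.5]
top [ 363.3   80.5 1869.1] [ 599.8 -195.7  333.2] [180.   -0.  161.8] 20.65
hook_1 [385.9 164.2] 0.76 Z: [ 627.1 -140.2  169. ] D: [ 650.1 -159.5   20.7]
pail_a_grip [304.2 204.2] 0.59 Z: [478.  159.6 170. ] D: [476.7 158.7 189.1]
```

View pics/qwrist.png

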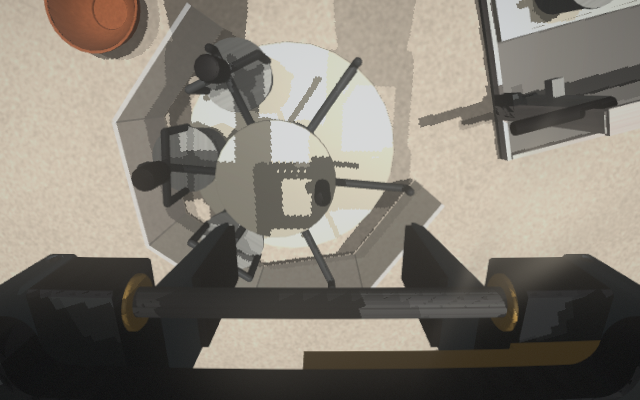

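The first empty hook now lies at 126° from the axis, in the guard opening (front about 124.5°). Next I'll look at the pails from above.

>>> send_rows --targets '[[[0,0,0.017,-0.075,0.223,0.034,-1],[0,0,0.017,-0.075,0.223,0.034,-1],[0,0,0.017,-0.075,0.223,0.034,-1],[0,0,0.017,-0.075,0.223,0.034,-1],[0,0,0.017,-0.075,0.223,0.034,-1],[0,0,0.017,-0.075,0.223,0.034,-1],[0,0,0.017,-0.075,0.223,0.034,-1],[0,0,0.017,-0.075,0.223,0.034,-1],[0,0,0.017,-0.075,0.223,0.034,-1],[0,0,0.017,-0.075,0.223,0.034,-1],[0,0,0,0,0,0,-1],[0,0,0,0,0,0,-1]]]'

```text
time_s: 22.0
ee_pos: [449.5, 250.9, 401.4]
ee_rot: [-180.0, 0.0, 177.2]
force: [-0.4, 0.2, 1.1]
gripper_width: 91.0
gripper_force: 0.0
```

```bash
cat > pl.py <<'E'
from w import *
import sys
look(sys.argv[1],["pail_a_grip","tray_handle"])
st=env.state();C=cam("wrist",st);de=np.load(sys.argv[1]+"wrist.npy")
g=[(u,v) for v in range(0,400) for u in range(0,640) if de[v,u]>250]
P=np.array([at_d(C,q,de[q[1],q[0]]) for q in g])
t=(P[:,2]>175)&(P[:,2]<195)&(P[:,0]<570)&(P[:,1]>80)
m=np.zeros((400,640),np.uint8)
for q,k in zip(g,t): m[q[1],q[0]]=255*k
n,l,s,c=cv2.connectedComponentsWithStats(m)
lab=np.array([l[q[1],q[0]] for q in g])
for i in range(1,n):
    if s[i,4]<25: continue
    p=P[lab==i]; k=np.median(p,0); print("knob top",s[i,4],k,p.min(0),p.max(0))
    h=P[(abs(P[:,2]-140)<9)&(np.hypot(*(P[:,:2]-k[:2]).T)<42)][:,:2]
    if len(h)>10:
        w=np.linalg.svd(h-h.mean(0))[2][0]; print("handle",len(h),h.mean(0),"yaw of pail y",np.degrees(np.arctan2(w[1],w[0]))%180,"extent",np.ptp((h-h.mean(0))@w))
E
python3 pl.py p1
```

```text
wrist [366.7 253.5 573.2] [449.5 250.9 401.4] [-180.     0.   177.2] 22.0
pail_a_grip [253.5 199.8] 0.62 Z: [485.3 166.1 170. ] D: [480.2 169.9 187.5]
tray_handle [322.3  94.5] 0.97 Z: [364.5 257.4  58. ] D: [364.6 257.2  81.4]
tray_handle [270.7 174.5] 0.49 Z: [478.9 172.6  58. ] D: [472.3 177.4  88.4]
knob top 303 [473.7 345.  186.4] [464.2 335.4 175.1] [485.5 356.7 189.3]
handle 284 [474.6 343.6] yaw of pail y 100.25325350234604 extent 78.20854516772684
knob top 290 [482.7 164.1 186.5] [473.7 152.7 175.1] [494.6 173.7 189. ]
handle 249 [482.4 167.6] yaw of pail y 105.37467777939798 extent 79.19943860634086
```

View pics/p1wrist.png

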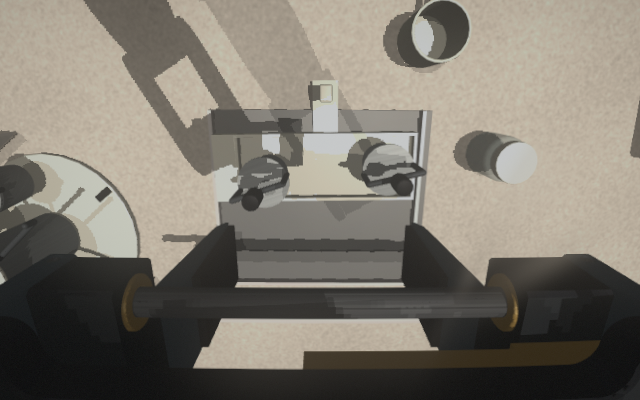

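Pail knobs are at (252,200) and (402,187), with handles slanted below them. I'll refine their yaw from the handle points.

```bash
cat > yw.py <<'E'
from h import *
import sys
np.set_printoptions(precision=1,suppress=True)
def yaw(C,de,k):
    P=np.array([at_d(C,(u,v),de[v,u]) for v in range(400) for u in range(640) if de[v,u]>200])
    r=np.hypot(*(P[:,:2]-k).T)
    for lo,hi in((100,147),(110,147),(128,146),(95,125)):
        h=P[(P[:,2]>lo)&(P[:,2]<hi)&(r<46)&(r>14)][:,:2].astype(np.float32)
        vx,vy,x,y=cv2.fitLine(h,cv2.DIST_HUBER,0,.01,.01).ravel()
        print(lo,hi,len(h),"yaw",np.degrees(np.arctan2(vy,vx))%180,"offset knob to line",(k[0]-x)*vy-(k[1]-y)*vx)
if __name__=="__main__":
    st=env.state();C=cam("wrist",st);de=np.load(sys.argv[1]+"wrist.npy")
    for a in sys.argv[2:]: yaw(C,de,np.array(eval(a)))
E
python3 yw.py p1 [482.7,164.1] [473.7,345.0]
```

```text
100 147 278 yaw 105.376884 offset knob to line 0.004941600969699422
110 147 254 yaw 105.28674 offset knob to line 0.12566812530313987
128 146 217 yaw 105.46456 offset knob to line 0.38932311938080033
95 125 61 yaw 105.65155 offset knob to line -0.9345830880305459
100 147 311 yaw 99.87578 offset knob to line -0.2228325398682388
110 147 290 yaw 100.05421 offset knob to line -0.1361266047445385
128 146 253 yaw 100.419334 offset knob to line 0.1891485117547857
95 125 64 yaw 99.8407 offset knob to line -1.5869865396059937
```

>>> send_rows --targets '[[[0,0,0.029,0.024,-0.062,-0.137,-0.2],[0,0,0.029,0.024,-0.062,-0.137,-0.2],[0,0,0.029,0.024,-0.062,-0.137,-0.2],[0,0,0.029,0.024,-0.062,-0.137,-0.2],[0,0,0.029,0.024,-0.062,-0.137,-0.2],[0,0,0.029,0.024,-0.062,-0.137,-0.2],[0,0,0.029,0.022,-0.062,-0.137,-0.2],[0,0,0,0,0,0,-0.2],[0,0,0,0,0,0,-0.2],[0,0,0,0,0,0,-0.2]]]'

```text
time_s: 23.15
ee_pos: [484.1, 163.7, 211.3]
ee_rot: [180.0, 0.2, -164.7]
force: [0.5, 0.2, 0.3]
gripper_width: 54.9
gripper_force: 0.0
```

```bash
cat > kn.py <<'E'
from h import *
np.set_printoptions(precision=1,suppress=True)
st=env.state();im,de=optics.grab_frame("wrist");C=cam("wrist",st);print(st["ee_pos"],st["ee_rot"],st["gripper_width"])
P=np.array([at_d(C,(u,v),de[v,u]) for v in range(0,400) for u in range(0,640) if de[v,u]>150])
p=P[(P[:,2]>178)&(P[:,2]<195)&(np.hypot(*(P[:,:2]-st["ee_pos"][:2]).T)<28)]
print(len(p),np.median(p,0),(p.min(0)+p.max(0))/2)
E
python3 kn.py
```

```text
[484.1 163.7 211.3] [ 180.     0.2 -164.7] 54.91080797341775
973 [481.9 164.5 186.8] [483.6 165.  183.7]
```

>>> send_rows --targets '[[[0,0,0,-0.005,0.003,-0.15,-0.2],[0,0,0,0,0,-0.15,-0.2],[0,0,0,0,0,0,-0.2],[0,0,0,0,0,0,1],[0,0,0,0,0,0,1],[0,0,0,0,0,0,1],[0,0,0,0,0,0,1],[0,0,0,0,0,0,1],[0,0,0,0,0,0,1],[0,0,0,0,0,0,1]]]' --grip_force 25

```text
time_s: 24.2
ee_pos: [482.6, 164.5, 150.4]
ee_rot: [180.0, 0.1, -164.6]
force: [-0.6, 1.2, 5.4]
gripper_width: 21.5
gripper_force: 25.0
```

>>> send_rows --targets '[[[0,0,0,0,0,0.06,1],[0,0,0,0,0,0.18,1],[0,0,0,0,0,0.2,1],[0,0,-0.0853,-0.0145,-0.1285,0,1],[0,0,-0.0853,-0.0145,-0.1285,0,1],[0,0,-0.0853,-0.0145,-0.1285,0,1],[0,0,-0.0853,-0.0145,-0.1285,0,1],[0,0,-0.0853,-0.0145,-0.1285,0,1],[0,0,-0.0853,-0.0145,-0.1285,0,1],[0,0,-0.0853,-0.0145,-0.1285,0,1],[0,0,-0.0853,-0.0145,-0.1285,0,1],[0,0,-0.0853,-0.0145,-0.1285,0,1]]]'

```text
time_s: 25.4
ee_pos: [455.0, -68.4, 237.4]
ee_rot: [-179.9, -0.0, 126.0]
force: [1.1, 0.2, -2.8]
gripper_width: 21.1
gripper_force: 25.0
```

>>> send_rows --targets '[[[0,0,0,0,0,-0.07,1],[0,0,0,0,0,-0.07,1],[0,0,0,0,0,0,1],[0,0,0,0,0,0,1]]]'

```text
time_s: 25.8
ee_pos: [455.7, -67.3, 209.7]
ee_rot: [-180.0, -0.0, 126.3]
force: [-0.6, 0.2, -1.6]
gripper_width: 21.2
gripper_force: 25.0
```

```bash
cat > hc.py <<'E'
from w import *
look(sys.argv[1],["hook_1","pail_a_grip"],("wrist","scene","top"))
st=env.state();C=cam("wrist",st);de=np.load(sys.argv[1]+"wrist.npy")
P=np.array([at_d(C,(u,v),de[v,u]) for v in range(400) for u in range(640) if de[v,u]>150])
A=np.array([580.9,-236.1]);d=P[:,:2]-A;r=np.hypot(*d.T);a=np.degrees(np.arctan2(d[:,1],d[:,0]))%360
for lo in(110,60,5):
    s=(P[:,2]>155)&(P[:,2]<185)&(r>65)&(r<140)&(abs(a-lo-12)<28)
    if s.sum()>10: print("rod near",lo,s.sum(),np.median(a[s]),r[s].max(),P[s,2].max())
print(st["force"],st["gripper_width"])
E
python3 hc.py h1; python3 -c "
import cv2,numpy as np
a=cv2.imread('pics/h1scene.png')[150:300,180:400]
b=cv2.imread('pics/h1wrist.png')
cv2.imwrite('pics/h1m.png',np.vstack([cv2.resize(a,(440,300),interpolation=2),cv2.resize(b,(440,275))]))"
```

```text
wrist [406.4  -2.8 381.5] [455.7 -67.3 209.7] [-180.    -0.   126.3] 25.8
hook_1 [321.8 351. ] 0.91 Z: [ 516.7 -150.   169. ] D: [440.6 -48.5 315.5]
pail_a_grip [319.3 271.7] 0.7 Z: [474.9 -96.4 170. ] D: [450.2 -62.6 246.3]
scene [1195.2  -14.2 1302.2] [456.4 -67.2 210.3] [180.    0.1 126.3] 25.95
hook_1 [257.8 206.4] 0.95 Z: [ 514.7 -144.   169. ] D: [ 414.9 -163.     2.7]
hook_1 [262.  238.3] 0.82 Z: [ 623.8 -132.5  169. ] D: [ 623.5 -132.6  168.4]
hook_1 [229.6 263.5] 0.71 Z: [ 695.1 -224.2  169. ] D: [ 624.4 -253.9    8.7]
pail_a_grip [278.8 178.6] 0.92 Z: [418.3 -77.  170. ] D: [510.6 -69.5 304.5]
pail_a_grip [285.2 204. ] 0.68 Z: [513.6 -60.6 170. ] D: [492.5 -62.  134.9]
top [ 363.3   80.5 1869.1] [456.2 -67.1 210. ] [180.    0.  126.3] 26.1
hook_1 [409.4 147.2] 0.8 Z: [ 690.8 -227.3  169. ] D: [ 721.4 -256.1   10. ]
hook_1 [389.5 195.4] 0.71 Z: [ 511.7 -152.7  169. ] D: [476.1 -96.8 576.5]
hook_1 [385.9 164.7] 0.58 Z: [ 625.2 -140.2  169. ] D: [ 649.1 -160.4   13.9]
rod near 110 341 126.4356051568493 136.64470868935388 184.5279553949509
[-0.1  0.6 -1.8] 21.38877334219105
```

View pics/h1m.png

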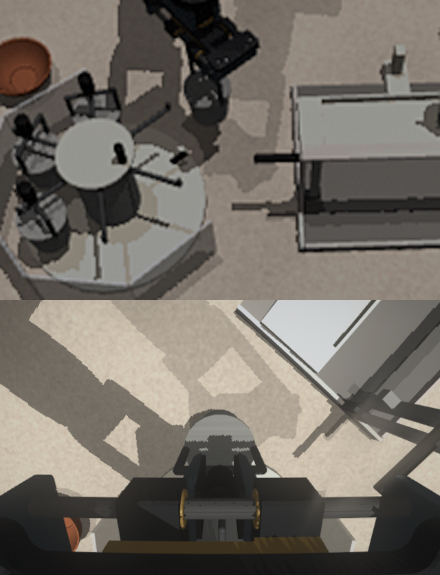

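The pail hangs straight in the gripper, square to the hook rod (measured at 126.4°, 137 mm outer reach). Go in radially, then lower.

>>> send_rows --targets '[[[0,0,0,0.05,-0.067,0,1],[0,0,0,0.05,-0.067,0,1],[0,0,0,0.05,-0.067,0,1],[0,0,0,0.05,-0.067,0,1],[0,0,0,0.05,-0.067,0,1],[0,0,0,0.05,-0.067,0,1],[0,0,0,0,0,0,1],[0,0,0,0,0,-0.05,1],[0,0,0,0,0,-0.04,1],[0,0,0,0,0,0,1],[0,0,0,0,0,0,1]]]'

```text
time_s: 27.35
ee_pos: [515.4, -147.0, 191.2]
ee_rot: [-180.0, -0.1, 126.3]
force: [-0.5, -0.0, -2.0]
gripper_width: 21.3
gripper_force: 25.0
```

>>> send_rows --targets '[[[0,0,0,0,0,-0.02,1],[0,0,0,0,0,-0.01,1],[0,0,0,0,0,0,1],[0,0,0,0,0,0,1]]]'

```text
time_s: 27.75
ee_pos: [516.0, -147.6, 185.6]
ee_rot: [180.0, 0.0, 126.3]
force: [0.5, 0.4, -1.6]
gripper_width: 21.3
gripper_force: 25.0
```

>>> send_rows --targets '[[[0,0,0,0,0,-0.01,1],[0,0,0,0,0,0,1],[0,0,0,0,0,0,1]]]'

```text
time_s: 28.05
ee_pos: [516.3, -147.7, 184.6]
ee_rot: [179.9, 0.1, 126.3]
force: [-1.9, 0.5, 4.5]
gripper_width: 21.6
gripper_force: 25.0
```

Contact at the expected height. Release and lift.

>>> send_rows --targets '[[[0,0,0,0,0,0,0.3],[0,0,0,0,0,0,0.1],[0,0,0,0,0,0,0.1],[0,0,0,0,0,0,0.1],[0,0,0,0,0,0,0.1],[0,0,0,0,0,0.05,0.1],[0,0,0,0,0,0.15,0.1],[0,0,0,0,0,0.24,0.1],[0,0,0,0,0,0.24,-0.2],[0,0,0,0,0,0.1,-0.2]]]'

```text
time_s: 29.05
ee_pos: [517.3, -148.0, 345.5]
ee_rot: [179.7, 0.4, 126.3]
force: [-0.5, -0.9, 0.4]
gripper_width: 53.1
gripper_force: 0.0
```

>>> send_rows --targets '[[[0,0,-0.06,0.07,-0.05,0,-0.2],[0,0,-0.06,0.07,-0.05,0,-0.2],[0,0,-0.06,0.07,-0.05,0,-0.2],[0,0,-0.06,0.07,-0.05,0,-0.2],[0,0,-0.06,0.07,-0.05,0,-0.2],[0,0,-0.06,0.065,-0.03,0,-0.2],[0,0,0,0,0,0,-0.2],[0,0,0,0,0,0,-0.2],[0,0,0,0,0,0,-0.2]]]'

```text
time_s: 29.95
ee_pos: [598.3, -203.2, 340.1]
ee_rot: [180.0, 0.0, 94.0]
force: [-0.7, -0.3, -0.5]
gripper_width: 54.7
gripper_force: 0.0
```

```bash
python3 ax.py 2>/dev/null; python3 w.py r pail_a_grip wrist,scene; python3 -c "
import cv2,numpy as np
a=cv2.imread('pics/rscene.png')[150:300,180:400]
b=cv2.imread('pics/rwrist.png')
cv2.imwrite('pics/rm.png',np.vstack([cv2.resize(a,(440,300),interpolation=2),cv2.resize(b,(440,275))]))"
```

```text
wrist [ 598.3 -203.2  340.1] 29.95
disc 8992 187.14173462960062 ((581.0960693359375, -235.95660400390625), 57.80708694458008) ((581.1385498046875, -235.81333923339844), (114.06441497802734, 115.18997192382812), 78.88179016113281)
peg 213 [ 598.9 -194.2  231.8] 45.34151161181344 66.92704359537633
hooks (array([ 625.3, -135.8]), np.float64(109.5), np.float64(66.2)) (array([ 691. , -226.1]), np.float64(110.3), np.float64(5.1)) (array([ 516.9, -150.1]), np.float64(107.2), np.float64(126.8))
wrist [ 598.4 -203.2  340.1] 30.05
disc 8995 187.1401890070507 ((581.0979614257812, -236.2492218017578), 57.78257369995117) ((581.0717163085938, -235.79849243164062), (114.07637786865234, 115.20259094238281), 93.18250274658203)
peg 215 [ 598.8 -194.2  231.8] 45.57707693012548 67.15341382505804
hooks (array([ 514.2, -148.3]), np.float64(110.5), np.float64(127.3)) (array([ 689.5, -228.1]), np.float64(108.7), np.float64(4.3)) (array([ 625.9, -136.7]), np.float64(109.2), np.float64(65.8))
wrist [ 591.8 -123.1  511.8] [ 598.5 -203.3  340. ] [180.    0.   93.9] 30.15
pail_a_grip [232.6 126.3] 0.97 Z: [ 508.7 -157.1  170. ] D: [ 521.2 -152.   221.5]
scene [1195.2  -14.2 1302.2] [ 598.7 -203.5  339.9] [180.    0.   93.9] 30.25
```

View pics/rm.png

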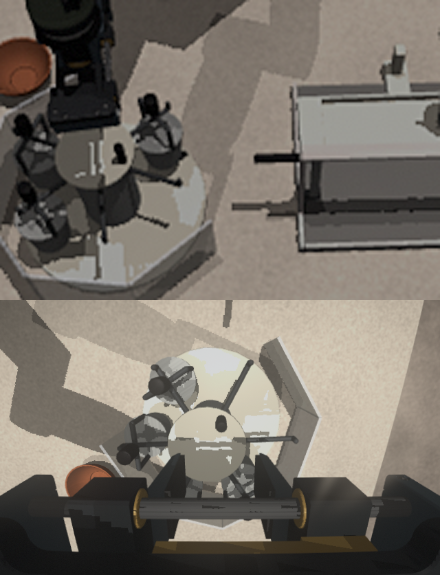

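The pail hangs on its hook, seen in both crops, with its knob at the expected height. Now grip the crank again and turn about 59° more.

>>> send_rows --targets '[[[0,0,0,0.002,0.045,0,-0.1],[0,0,0,0,0,-0.18,0],[0,0,0,0,0,-0.18,0],[0,0,0,0,0,-0.18,0],[0,0,0,0,0,-0.18,0],[0,0,0,0,0,0,1],[0,0,0,0,0,0,1],[0,0,0,0,0,0,1],[0,0,0,0,0,0,1],[0,0,0,0,0,0,1],[0,0,0,0,0,0,1],[0,0,0,0,0,0,1]]]' --grip_force 15

```text
time_s: 31.55
ee_pos: [600.0, -195.0, 197.8]
ee_rot: [179.8, 0.1, 93.9]
force: [-0.8, 0.6, 6.7]
gripper_width: 13.4
gripper_force: 15.0
```

```bash
python3 -c "
import numpy as np
st=[2,4,5.5,6,6,6,6,6,6,5.5,4,2]
a=67.3;print(sum(st))
for s in st:
    p=lambda t:45*np.array([np.cos(np.radians(t)),np.sin(np.radians(t))])
    d=(p(a+s)-p(a))/200;a+=s;print(round(s/90,3),np.round(d,4))"
```

```text
59.0
0.022 [-0.0073  0.0029]
0.044 [-0.0149  0.005 ]
0.061 [-0.021   0.0052]
0.067 [-0.0233  0.0034]
0.067 [-0.0235  0.0009]
0.067 [-0.0235 -0.0016]
0.067 [-0.0232 -0.004 ]
0.067 [-0.0227 -0.0064]
0.067 [-0.0219 -0.0087]
0.061 [-0.0191 -0.01  ]
0.044 [-0.0133 -0.0084]
0.022 [-0.0064 -0.0045]
```

>>> send_rows --targets '[[[0,0,0.022,-0.0073,0.0029,0,1],[0,0,0.044,-0.0149,0.005,0,1],[0,0,0.061,-0.021,0.0052,0,1],[0,0,0.067,-0.0233,0.0034,0,1],[0,0,0.067,-0.0235,0.0009,0,1],[0,0,0.067,-0.0235,-0.0016,0,1],[0,0,0.067,-0.0232,-0.004,0,1],[0,0,0.067,-0.0227,-0.0064,0,1],[0,0,0.067,-0.0219,-0.0087,0,1],[0,0,0.061,-0.0191,-0.01,0,1],[0,0,0.044,-0.0133,-0.0084,0,1],[0,0,0.022,-0.0064,-0.0045,0,1]]]'

```text
time_s: 32.75
ee_pos: [557.3, -198.8, 197.8]
ee_rot: [179.8, 0.3, 153.0]
force: [2.9, 4.3, 4.6]
gripper_width: 13.5
gripper_force: 15.0
```

>>> send_rows --targets '[[[0,0,0,0,0,0,1],[0,0,0,0,0,0,0.1],[0,0,0,0,0,0,0.1],[0,0,0,0,0,0,0.1],[0,0,0,0,0,0,0.1],[0,0,0,0,0,0.1,0.1],[0,0,0,0,0,0.2,0.1],[0,0,0,0,0,0.24,-1],[0,0,0,0,0,0.15,-1],[0,0,0,0,0,0,-1],[0,0,0,0,0,0,-1],[0,0,0,0,0,0,-1]]]'

```text
time_s: 33.95
ee_pos: [554.6, -199.7, 331.7]
ee_rot: [-180.0, -0.2, 152.9]
force: [0.2, -0.2, -0.6]
gripper_width: 78.2
gripper_force: 0.0
```

```bash
python3 ax.py 2>/dev/null; python3 w.py r2 pail_a_grip wrist
```

```text
wrist [ 554.6 -199.7  331.7] 33.95
disc 9482 187.07887233343357 ((581.0000610351562, -235.77735900878906), 57.895137786865234) ((580.8201904296875, -235.83615112304688), (114.62107849121094, 115.02874755859375), 146.51119995117188)
peg 224 [ 554.  -199.1  231.8] 45.523533026694714 126.41779963186248
hooks (array([ 469.5, -249.1]), np.float64(112.3), np.float64(-173.2)) (array([ 518. , -146.1]), np.float64(109.6), np.float64(125.1)) (array([ 625.8, -136. ]), np.float64(109.3), np.float64(65.8))
wrist [ 554.7 -199.7  331.7] 34.05
disc 9538 187.08053365592295 ((580.8812866210938, -235.89479064941406), 57.856834411621094) ((580.6098022460938, -235.930908203125), (114.3313217163086, 114.99797821044922), 162.6783447265625)
peg 222 [ 554.  -199.1  231.8] 45.52687189531319 126.16120679986956
hooks (array([ 516.4, -148.4]), np.float64(108.7), np.float64(126.4)) (array([ 470.9, -247.2]), np.float64(110.5), np.float64(-174.1)) (array([ 626. , -136.4]), np.float64(109.3), np.float64(65.6))
wrist [ 481.5 -164.1  504.2] [ 555.  -199.7  332.2] [-180.    -0.1  152.9] 34.15
pail_a_grip [231.5 137.1] 0.81 Z: [ 475.6 -257.1  170. ] D: [ 476.5 -242.6  221.9]
```

View pics/r2wrist.png

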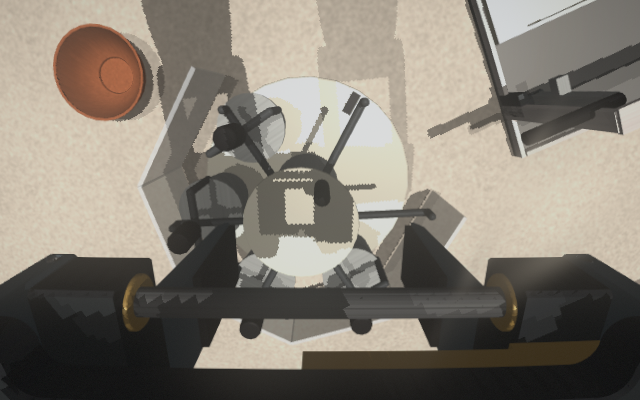

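The next empty hook is at (362,102), aligned with the black front mark. The first pail still hangs, with its knob at (229,137). Now the second pail.

>>> send_rows --targets '[[[0,0,0.027,-0.0525,0.235,0.034,-1],[0,0,0.027,-0.0525,0.235,0.034,-1],[0,0,0.027,-0.0525,0.235,0.034,-1],[0,0,0.027,-0.0525,0.235,0.034,-1],[0,0,0.027,-0.0525,0.235,0.034,-1],[0,0,0.027,-0.0525,0.235,0.034,-1],[0,0,0.027,-0.0525,0.235,0.034,-1],[0,0,0.027,-0.0525,0.235,0.034,-1],[0,0,0.027,-0.0525,0.235,0.034,-1],[0,0,0.027,-0.0525,0.235,0.034,-1],[0,0,0,0,0,0,-1],[0,0,0,0,0,0,-1]]]'

```text
time_s: 35.45
ee_pos: [450.0, 270.8, 401.2]
ee_rot: [-180.0, -0.0, 177.4]
force: [-0.3, -0.4, -0.2]
gripper_width: 91.3
gripper_force: 0.0
```

```bash
python3 pl.py p2
```

```text
wrist [367.3 273.3 573. ] [450.  270.8 401.2] [-180.    -0.   177.4] 35.45
pail_a_grip [472.5 155.3] 0.38 Z: [442.2 452.6 170. ] D: [460.5 496.3  71.7]
tray_handle [309.5  91.6] 0.75 Z: [359.8 258.7  58. ] D: [360.2 259.4  80.8]
knob top 293 [473.1 345.  186.9] [464.4 335.1 175.1] [484.7 355.9 189.5]
handle 289 [474.4 344.9] yaw of pail y 100.05266781449706 extent 78.92219540887712
```

View pics/p2wrist.png

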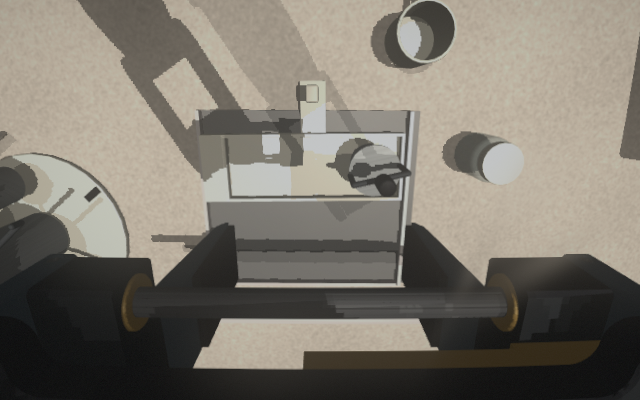

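The second pail hasn't moved (knob at (387,186)), and the tray is otherwise empty.

>>> send_rows --targets '[[[0,0,0.0233,0.0196,0.062,-0.158,-0.2],[0,0,0.0233,0.0196,0.062,-0.158,-0.2],[0,0,0.0233,0.0196,0.062,-0.158,-0.2],[0,0,0.0233,0.0196,0.062,-0.158,-0.2],[0,0,0.0233,0.0196,0.062,-0.158,-0.2],[0,0,0.0233,0.0196,0.062,-0.158,-0.2],[0,0,0,0,0,0,-0.2],[0,0,0,0,0,0,-0.2],[0,0,0,0,0,0,-0.2]]]'

```text
time_s: 36.5
ee_pos: [474.9, 344.0, 214.1]
ee_rot: [179.9, 0.2, -170.3]
force: [-0.2, -0.1, -0.0]
gripper_width: 54.8
gripper_force: 0.0
```

```bash
python3 kn.py
```

```text
[474.9 344.  214.1] [ 179.9    0.2 -170.3] 54.824755871787815
941 [471.9 347.5 186.7] [473.4 348.  183.5]
```

>>> send_rows --targets '[[[0,0,0,-0.002,0.006,-0.15,-0.2],[0,0,0,0,0,-0.155,-0.2],[0,0,0,0,0,0,-0.2],[0,0,0,0,0,0,1],[0,0,0,0,0,0,1],[0,0,0,0,0,0,1],[0,0,0,0,0,0,1],[0,0,0,0,0,0,1],[0,0,0,0,0,0,1],[0,0,0,0,0,0,1]]]' --grip_force 25

```text
time_s: 37.55
ee_pos: [473.9, 346.2, 151.8]
ee_rot: [179.9, 0.1, -170.2]
force: [-0.1, 0.6, 4.5]
gripper_width: 21.4
gripper_force: 25.0
```

>>> send_rows --targets '[[[0,0,0,0,0,0.06,1],[0,0,0,0,0,0.18,1],[0,0,0,0,0,0.2,1],[0,0,-0.0595,-0.0055,-0.147,0,1],[0,0,-0.0595,-0.0055,-0.147,0,1],[0,0,-0.0595,-0.0055,-0.147,0,1],[0,0,-0.0595,-0.0055,-0.147,0,1],[0,0,-0.0595,-0.0055,-0.147,0,1],[0,0,-0.0595,-0.0055,-0.147,0,1],[0,0,-0.0595,-0.0055,-0.147,0,1],[0,0,-0.0595,-0.0055,-0.147,0,1],[0,0,-0.0595,-0.0055,-0.147,0,1]]]'

```text
time_s: 38.75
ee_pos: [462.7, 79.8, 238.8]
ee_rot: [-179.9, -0.1, 141.4]
force: [0.3, 0.5, -3.2]
gripper_width: 21.7
gripper_force: 25.0
```

>>> send_rows --targets '[[[0,0,-0.0595,-0.0055,-0.147,0,1],[0,0,-0.0595,-0.0055,-0.147,0,1],[0,0,-0.0595,-0.0055,-0.147,0,1],[0,0,0,-0.0055,-0.147,0,1],[0,0,0,-0.0055,-0.147,0,1],[0,0,0,0,0,-0.07,1],[0,0,0,0,0,-0.07,1],[0,0,0,0,0,0,1],[0,0,0,0,0,0,1]]]'

```text
time_s: 39.65
ee_pos: [457.7, -65.8, 211.0]
ee_rot: [-180.0, -0.0, 125.6]
force: [1.0, 0.4, -1.9]
gripper_width: 21.4
gripper_force: 25.0
```

```bash
python3 hc.py h2
```

```text
wrist [409.3  -0.7 382.9] [457.7 -65.8 211. ] [-180.    -0.   125.6] 39.65
hook_1 [322.  346.2] 0.71 Z: [ 515.9 -146.6  169. ] D: [ 515.1 -145.5  170.5]
scene [1195.2  -14.2 1302.2] [458.5 -65.8 211.7] [179.9   0.1 125.6] 39.8
hook_1 [262.1 239.1] 0.78 Z: [ 626.4 -132.3  169. ] D: [ 626.2 -132.3  168.5]
hook_1 [224.9 196.7] 0.72 Z: [ 471.7 -244.7  169. ] D: [ 492.  -238.3  200.8]
hook_1 [256.4 207.8] 0.57 Z: [ 519.3 -148.3  169. ] D: [ 416.9 -168.6   -2.8]
pail_a_grip [221.7 189.8] 0.71 Z: [ 446.1 -255.3  170. ] D: [ 478.6 -244.8  219.1]
top [ 363.3   80.5 1869.1] [458.3 -65.7 211.4] [180.    0.  125.6] 39.95
hook_1 [389.7 193.6] 0.91 Z: [ 518.3 -153.4  169. ] D: [482.  -98.6 567.7]
hook_1 [345.1 168.9] 0.72 Z: [609.   10.1 169. ] D: [607.4  10.6 180.3]
hook_1 [384.3 165.6] 0.63 Z: [ 621.8 -134.3  169. ] D: [ 620.9 -133.6  174.9]
hook_1 [417.1 206.8] 0.55 Z: [ 470.3 -253.1  169. ] D: [ 467.  -242.7  221.7]
pail_a_grip [420.6 205.2] 0.57 Z: [ 476.2 -265.7  170. ] D: [ 472.6 -254.7  224. ]
rod near 110 330 125.51701822643885 136.57138134091412 184.99540841205308
[ 0.6 -0.2 -2.7] 21.625708055067165
```

>>> send_rows --targets '[[[0,0,0,0.049,-0.0673,0,1],[0,0,0,0.049,-0.0673,0,1],[0,0,0,0.049,-0.0673,0,1],[0,0,0,0.049,-0.0673,0,1],[0,0,0,0.049,-0.0673,0,1],[0,0,0,0.049,-0.0673,0,1],[0,0,0,0,0,0,1],[0,0,0,0,0,-0.05,1],[0,0,0,0,0,-0.04,1],[0,0,0,0,0,-0.02,1],[0,0,0,0,0,0,1],[0,0,0,0,0,0,1]]]'

```text
time_s: 41.3
ee_pos: [516.7, -146.3, 189.0]
ee_rot: [180.0, -0.0, 125.6]
force: [-1.2, -0.7, -1.9]
gripper_width: 21.2
gripper_force: 25.0
```

>>> send_rows --targets '[[[0,0,0,0,0,-0.008,1],[0,0,0,0,0,0,1],[0,0,0,0,0,0,1]]]'

```text
time_s: 41.6
ee_pos: [516.9, -146.6, 187.5]
ee_rot: [180.0, 0.0, 125.6]
force: [0.3, -0.4, -2.8]
gripper_width: 21.0
gripper_force: 25.0
```

>>> send_rows --targets '[[[0,0,0,0,0,-0.008,1],[0,0,0,0,0,0,1],[0,0,0,0,0,0,1]]]'

```text
time_s: 41.9
ee_pos: [517.1, -146.7, 186.3]
ee_rot: [180.0, 0.0, 125.5]
force: [-0.7, 0.5, 1.7]
gripper_width: 21.6
gripper_force: 25.0
```

Contact. Release, rise and back away.

>>> send_rows --targets '[[[0,0,0,0,0,-0.003,1],[0,0,0,0,0,0,0.3],[0,0,0,0,0,0,0.1],[0,0,0,0,0,0,0.1],[0,0,0,0,0,0,0.1],[0,0,0,0,0,0,0.1],[0,0,0,0,0,0.05,0.1],[0,0,0,0,0,0.15,0.1],[0,0,0,0,0,0.24,0.1],[0,0,0,0,0,0.24,-0.2],[0,0,0,0,0,0.1,-0.2]]]'

```text
time_s: 43.0
ee_pos: [518.2, -147.0, 347.1]
ee_rot: [179.7, 0.4, 125.6]
force: [-0.8, -0.4, 0.2]
gripper_width: 53.2
gripper_force: 0.0
```

>>> send_rows --targets '[[[0,0,0,0,0.2,0.05,-0.2],[0,0,0,0,0.2,0.05,-0.2],[0,0,0,0,0.2,0.05,-0.2],[0,0,0,0,0.2,0,-0.2],[0,0,0,0,0.2,0,-0.2],[0,0,0,0,0.2,0,-0.2],[0,0,0,0,0,0,-0.2],[0,0,0,0,0,0,-0.2]]]'

```text
time_s: 43.8
ee_pos: [516.7, 93.8, 371.7]
ee_rot: [180.0, 0.0, 125.7]
force: [0.7, -1.2, -0.5]
gripper_width: 54.9
gripper_force: 0.0
```

```bash
python3 w.py z hook_1,pail_a_grip,bar_grip scene,top; python3 -c "
import cv2
cv2.imwrite('pics/zm.png',cv2.resize(cv2.imread('pics/zscene.png')[140:310,170:430],(780,510),interpolation=2))"
```

```text
scene [1195.2  -14.2 1302.2] [516.7  93.8 371.7] [180.    0.  125.7] 43.8
hook_1 [260.8 239.2] 0.88 Z: [ 626.4 -136.   169. ] D: [ 624.8 -136.4  165.8]
hook_1 [259.4 209.7] 0.73 Z: [ 526.8 -139.2  169. ] D: [ 528.6 -138.9  172.1]
hook_1 [225.1 196.7] 0.69 Z: [ 471.7 -244.1  169. ] D: [ 487.4 -239.2  193.5]
hook_1 [194.4 190.1] 0.47 Z: [ 439.7 -339.9  169. ] D: [ 326.9 -388.6   -0.2]
pail_a_grip [221.9 188.2] 0.96 Z: [ 440.2 -254.9  170. ] D: [ 471.6 -244.9  217.2]
pail_a_grip [194.6 191.3] 0.29 Z: [ 444.9 -338.7  170. ] D: [ 335.  -386.2    4.2]
bar_grip [313.4 230.7] 0.61 Z: [547.4  22.   45. ] D: [616.4  18.1 178.8]
bar_grip [231.4 215.5] 0.3 Z: [ 468.4 -246.    45. ] D: [ 548.6 -220.4  183.7]
top [ 363.3   80.5 1869.1] [516.9  92.2 371.4] [180.    0.  125.4] 44.0
hook_1 [414.  208.7] 0.89 Z: [ 463.3 -241.7  169. ] D: [ 463.8 -243.3  160.6]
hook_1 [386.1 165.2] 0.83 Z: [ 623.3 -140.9  169. ] D: [ 622.3 -140.1  175.8]
hook_1 [215.8 209.9] 0.66 Z: [455.9 481.7 169. ] D: [459.7 498.1  99.2]
hook_1 [389.4 196. ] 0.56 Z: [ 509.5 -152.3  169. ] D: [ 506.1 -146.9  208.3]
pail_a_grip [415.3 202.4] 0.86 Z: [ 486.3 -246.5  170. ] D: [ 486.6 -247.4  165.6]
pail_a_grip [240.8 252.6] 0.72 Z: [301.6 387.4 170. ] D: [295.6 416.9   6.8]
```

View pics/zm.png

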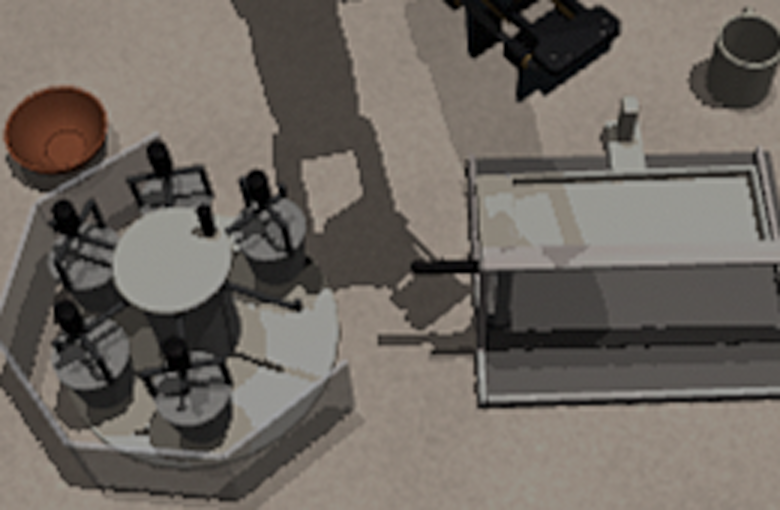

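Five pails hang on the carousel (three fixed, two hung) and one hook is left empty. The tray is empty, the bar is upright and the bystanders are untouched. I'll let things settle, then hand in.

>>> send_rows --targets '[[[0,0,0,0,0,0,-0.2],[0,0,0,0,0,0,-0.2],[0,0,0,0,0,0,-0.2],[0,0,0,0,0,0,-0.2],[0,0,0,0,0,0,-0.2],[0,0,0,0,0,0,-0.2],[0,0,0,0,0,0,-0.2],[0,0,0,0,0,0,-0.2],[0,0,0,0,0,0,-0.2],[0,0,0,0,0,0,-0.2]]]'

```text
time_s: 45.2
ee_pos: [516.8, 93.4, 371.1]
ee_rot: [180.0, -0.0, 125.6]
force: [-0.1, -0.5, -0.3]
gripper_width: 55.0
gripper_force: 0.0
```

```bash
python3 -c "
from workcell import env
print(env.job_done())"
```

```text
the job is handed in; nothing more can be done
None
```

I handed the job in at 45 s: the bar is upright, the tray is slid out 150 mm, and both pails from the tray hang on the carousel, one to a hook; the mug, jar and bowl were left alone, and no verdict was shown.

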